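# Top up the kiln hearth to four lamps and set the burner's air valve two turns open

## Robot

A 7-joint arm with a two-finger parallel gripper is mounted at the origin on the work surface. World frame = base frame: x ahead of the robot, y to its left, z up, the work surface at z = 0. Lengths are in m, angles in degrees, forces in N, time in s.
With the tool pointing down it reaches from about 0.425 to 0.875 m from the base axis. Payload 4.7 kg.
Tool frame: the origin (TCP) lies between the finger pads; the fingertips stand 14 mm ahead of it and the grasp point (between the pads) lies 5 mm behind it (env.tip_reach is the distance from the TCP to the fingertips, in m); z points along the fingers, y is the direction in which the jaws open and shut (so a half turn about z gives the same grasp; the last joint's range is limited). The gripper opens to 87 mm and grips with 3 to 60 N. Pads are 19 mm wide; open, the fingers measure 117 mm over their backs; the gripper's body (75 mm by 190 mm) begins 51 mm behind the grasp point.
Start: joints at [0.808, 18.392, -4.016, 83.108, 1.295, 78.541, -3.26], TCP at [0.65, -0, 0.237] pointing down, gripper open.
Joint ranges: [-163.93, 163.93], [-17.29, 119.83], [-79.2, 71.16], [3.27, 140.29], [-89.18, 269.18], [5.43, 117.66], [-154.24, 154.24]. Speed limits (degrees/s): [147.25, 147.25, 180, 180, 180, 180, 180].

## Interface

Orientations are given as [roll, pitch, yaw] about the fixed x, y, z axes, in that order (R = Rz(yaw) Ry(pitch) Rx(roll)).
In Python, from cell import env gives the robot as it stands. The module is installed in compiled form; this text tells all that it offers.
- The arm moves only by the shell command python3 -m pendant 'ROWS' [FORCE]. ROWS is JSON, a list of rows, each an object of numbers: "rx", "ry", "rz": the turn, a rotation vector about the tool's x, y, z in degrees; "tx", "ty", "tz": the shift along the tool's x, y, z in mm; "jaw": the finger opening in mm, from 0 to 87. In form: [{"rx": .., "ry": .., "rz": .., "tx": .., "ty": .., "tz": .., "jaw": ..}, ...]. A call has 1 to 20 rows; each row shifts and turns the commanded pose from where the row before left it, along the tool's axes as they then stand; what a row does not reach is not made up. A row lasts 1/12 s, in which the tool goes at most 41.7 mm and 7.16 degrees, less where a joint would pass 70% of its speed; a pose out of reach is approached as far as the arm can. A call with a gripper value outside its range is refused whole. The fingers move at their own pace and stop on an object; FORCE is the grip in N (left out, the last holds). Time passes only in rows, so rows that do not move let the fingers close. It gives the time, the measured TCP pose, the force and the opening at its end, in the units of the state.
- env.get_obs(): the state, without advancing time (a new reading comes with each control period).
- env.read_camera(name): name is "scene" or "side" or "wrist"; returns a dict with "img" (400x640x3 uint8, red, green, blue), "range_z" (400x640 float32, m along the optical axis (not along the pixel's ray), 0 where there is no reading), "vertical_fov" (degrees; the focal length in pixels is half the picture's height over the tangent of half this angle, whatever the lens; pixels are square), "cx", "cy" (the principal point, pixels), "distortion" ([k1, k2, p1, p2, k3] as OpenCV has them; the pictures are not rectified), "world_to_cam" (4x4, takes a point from world to camera coordinates). Camera axes: x right, y up, looking along -z (the intrinsics and any distortion apply to the point x, -y, -z); pixel columns grow to the right and rows downward; lengths in m; the calibration is good to about 2 mm. A picture is of the moment at which its call begins.
- env.sign_off(): hands the job in, once; it reports no verdict.
The state is a dict: "time_s": time; "qpos": joint angles; "joint_velocities": joint speeds; "effort": joint torques, N m; "tool_pos": TCP position; "tool_rot": TCP orientation; "force": force on the tool from outside, world axes, zero at the start; "wrist_torque": the same for the moment, N m; "grip_width": finger opening in m.
Only numpy, scipy, OpenCV 4.12 (cv2) and the standard library are available. Lean on these libraries where they do the work, as an engineer would, in place of code of your own. Each camera call takes 0.05 s, during which the arm holds its last target.

## Task

Get the kiln ready for lighting. Two clay lamps already stand on the kiln's hearth shelf: gently set two more of the small spouted lamps from the wooden ware board on it, upright, so that exactly four are loaded, and leave everything else where it is. Then take the red valve wheel by its black turning handle, screw it clockwise fully shut to the stop, back it off exactly two full turns, and finish while still holding the handle.

Things in the scene. Friction and masses are not known exactly. Their poses are not given: they have to be found in the camera images.
- kiln: low grey steel and cream brick base of a top-hat kiln, 280 mm square, fixed. Origin: centre of its underside, on the table; x, y along its sides. On top a flat rimless hearth shelf, 240 x 240 mm, centred, upper face 104 mm above the origin. Burner pipe, green valve (axis at x -60, y -310 mm) and blue blower (190 mm tall) run off towards its -y side, part of the same body.
- hub (a point): centre of the upper face of the valve wheel's hub, on the wheel's vertical axis, 168 mm above the table. The red wheel is 140 mm across, with a 16 mm round rim (top 165 mm above the table) and three spokes. A thin steel stem sticks out of the hub, 3 to 17 mm, and rises 3 mm per turn as the valve opens.
- wheel (a joint): turn of the valve wheel in rad about the vertical axis: 0 = screwed shut against a hard stop, grows counter-clockwise seen from above (opening), 6.283 per turn, ends at 28.3 fully open. The wheel stays at its height, stays where it is left, and its packing drags with 0.2 N m, about 3.5 N at the handle.
- handle: black revolving handle that stands upright on the wheel's rim, a round barrel 23 mm in diameter and 66 mm long, spinning freely on its pin. Origin: centre of its lower end, 60 mm from the wheel's axis and 168 mm above the table; z up along the barrel.
- handle_top (a point): centre of the top face of the black handle, 234 mm above the table.
- ware_board: fixed wooden ware board on battens, 230 x 240 mm, its upper face 56 mm above the table; stands somewhere else each time. Origin: centre of its underside, on the table.
- lamp_a: small grey raw-clay lamp on the ware board: round open dish, 57 mm across the rim, 34 mm foot, 27 mm high, 5 mm wall, the upper 12 mm of its side nearly upright; a pinched spout at the rim reaches 39 mm from the axis along its own +x; about 50 g. Origin: centre of its underside. Any two of the three on the board are to be loaded, the third stays.
- lamp_b: small grey raw-clay lamp on the ware board: round open dish, 57 mm across the rim, 34 mm foot, 27 mm high, 5 mm wall, the upper 12 mm of its side nearly upright; a pinched spout at the rim reaches 39 mm from the axis along its own +x; about 50 g. Origin: centre of its underside. Any two of the three on the board are to be loaded, the third stays.
- lamp_c: small grey raw-clay lamp on the ware board: round open dish, 57 mm across the rim, 34 mm foot, 27 mm high, 5 mm wall, the upper 12 mm of its side nearly upright; a pinched spout at the rim reaches 39 mm from the axis along its own +x; about 50 g. Origin: centre of its underside. Any two of the three on the board are to be loaded, the third stays.
- loaded_a: the same kind of lamp, already loaded on the far (+x) half of the hearth shelf; stays where it is. Origin: centre of its underside.
- loaded_b: the same kind of lamp, already loaded on the far (+x) half of the hearth shelf; stays where it is. Origin: centre of its underside.
- pot: bystander on the ware board: red-brown round pot without spout, 54 mm across, 50 mm high. Origin: centre of its underside.
- prop_a: bystander: cream kiln prop, upright cylinder 36 mm in diameter, 50 mm high. Origin: centre of its underside.
- prop_b: bystander: cream kiln prop, upright cylinder 36 mm in diameter, 70 mm high. Origin: centre of its underside.
- bowl: bystander: blue bowl, 110 mm across, 50 mm high, on the table. Origin: centre of its underside.
- brush: bystander: brush 170 mm long lying on the table.
Not all that is in view belongs to the job. Leave any green look-alike of the lamp_a alone.

How it is judged:
By the outcome, as a careful person would: the job done as asked, in the order asked, and still so for the second after the job is handed in, while the arm keeps its last pose, push and grip.
It also fails if it takes over 72 s, if anything falls off the work surface, if the arm or the gripper's body presses on something with over 40 N, if the wrist force passes 120 N, or if a joint passes its speed limit or range.

## Working session

There is one attempt and no reset: what is moved stays moved. The work goes in short steps, Python scripts to look and compute and a shell command to move; the robot and the scene stay as the last step left them, time stands still between calls to the robot, and variables do not carry over. Pictures are saved under pics/ and viewed, and the job is handed in when it is done.

```bash
mkdir -p pics; ls
cat > h.py <<'E'
import numpy as np, cv2
from cell import env
def cam(n,save=None):
    c=env.read_camera(n)
    if save: cv2.imwrite('pics/'+save+'.png',c['img'][:,:,::-1])
    h=c['img'].shape[0]; f=h/2/np.tan(np.radians(c['vertical_fov'])/2)
    c['K']=np.array([[f,0,c['cx']],[0,f,c['cy']],[0,0,1]]); return c
def ray(c,uv):
    uv=np.array(uv,float).reshape(-1,1,2)
    n=cv2.undistortPoints(uv,c['K'],np.array(c['distortion'],float)).reshape(-1,2)
    d=np.c_[n[:,0],-n[:,1],-np.ones(len(n))]
    T=np.linalg.inv(c['world_to_cam']); return T[:3,3], d@T[:3,:3].T
def onz(c,uv,z):
    o,d=ray(c,uv); return o+d*((z-o[2])/d[:,2])[:,None]
def cloud(c):
    h,w=c['range_z'].shape; vv,uu=np.mgrid[0:h,0:w]
    o,d=ray(c,np.c_[uu.ravel(),vv.ravel()])
    P=o+d*c['range_z'].ravel()[:,None]; P[c['range_z'].ravel()==0]=np.nan
    return P.reshape(h,w,3)
E
python3 - <<'E'
from h import *
for n in('scene','side','wrist'):
    c=cam(n,n+'0'); print(n,c['vertical_fov'],np.linalg.inv(c['world_to_cam'])[:3].round(3).tolist(),c['distortion'])
print(env.get_obs(), env.tip_reach)
E
```

```text
pics
scene 42.510007482832094 [[-0.399, -0.524, 0.753, 1.574], [0.917, -0.228, 0.327, 0.548], [-0.0, 0.821, 0.571, 0.954]] [0.05326047 0.         0.         0.         0.        ]
side 48.9513669076647 [[0.773, 0.419, -0.476, -0.161], [-0.634, 0.491, -0.597, -0.726], [-0.017, 0.763, 0.646, 1.054]] [-0.08419194  0.          0.          0.          0.        ]
wrist 60.62964730955288 [[1.0, -0.003, 0.001, 0.65], [0.002, 0.968, 0.25, 0.068], [-0.001, -0.25, 0.968, 0.384]] [0.01484938 0.         0.         0.         0.        ]
{'time_s': 0.15, 'qpos': array([ 0.80985613, 18.42899978, -4.01538767, 83.15854499,  1.29406632,
       78.54106997, -3.26196514]), 'joint_velocities': array([ 0.08119962, -0.21090962, -0.03253708, -0.19963362, -0.0263247 ,
        0.00563715,  0.02582675]), 'effort': array([ 2.16972071e-04, -4.91794288e+01, -4.04079035e-01, -3.12878716e+01,
       -6.39387709e-02,  4.04033612e-02,  9.90178205e-05]), 'tool_pos': array([ 6.49603121e-01, -6.46298101e-05,  2.35718806e-01]), 'tool_rot': array([-1.79916549e+02,  4.20051125e-03,  8.99972459e+01]), 'force': array([ 0.20410296, -0.17124416, -0.17599664]), 'wrist_torque': array([ 0.07017518,  0.00138945, -0.01617155]), 'grip_width': 0.08665960307461973} 0.014
```

View pics/scene0.png

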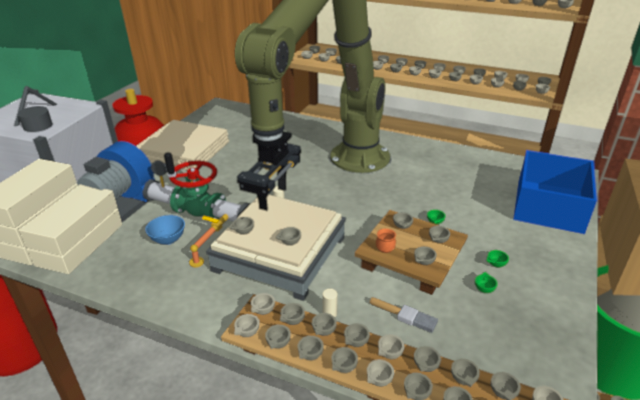

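View pics/side0.png

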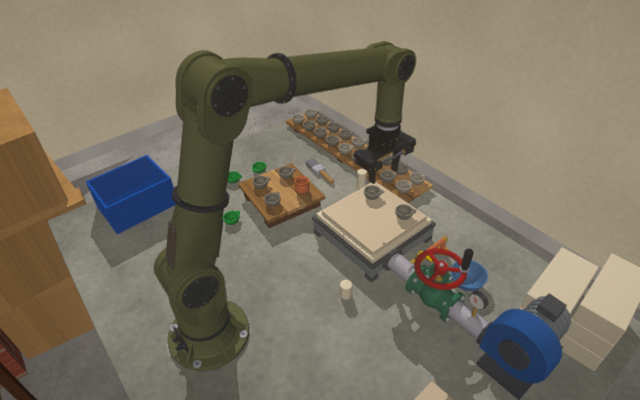

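View pics/wrist0.png

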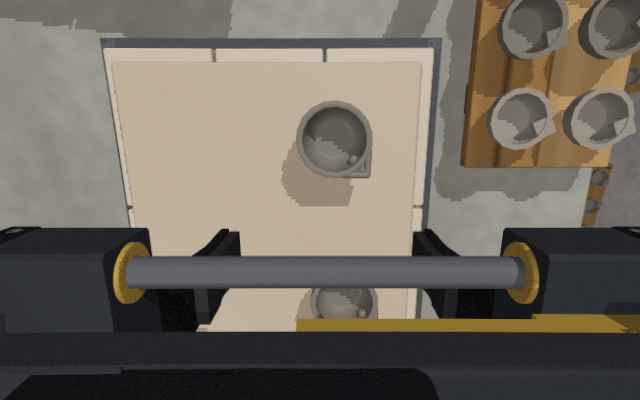

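The scene shows the kiln at about (280,240), the ware board at (415,245) with 3 grey lamps and the pot, and the valve wheel at (193,175). The side view shows the handle at (467,259). Next I'll build top-down maps from depth.

```bash
cat >> h.py <<'E'
def top(cs,x0,x1,y0,y1,s,name,zmin=-1,zmax=2):
    W=int((x1-x0)*s);H=int((y1-y0)*s); im=np.zeros((H,W,3),np.uint8);zb=np.full((H,W),-9.)
    for c in cs:
        P=cloud(c).reshape(-1,3);C=c['img'].reshape(-1,3)
        ok=np.isfinite(P[:,0])&(P[:,2]>zmin)&(P[:,2]<zmax);P=P[ok];C=C[ok]
        u=((P[:,0]-x0)*s).astype(int);v=((y1-P[:,1])*s).astype(int)
        k=(u>=0)&(u<W)&(v>=0)&(v<H);u,v,P,C=u[k],v[k],P[k],C[k]
        o=np.argsort(P[:,2])
        for a,b,z,cc in zip(u[o],v[o],P[o,2],C[o]):
            if z>zb[b,a]: zb[b,a]=z; im[b,a]=cc
    cv2.imwrite('pics/'+name+'.png',im[:,:,::-1]); return zb,im
E
python3 - <<'E'
from h import *
c1=cam('scene');c2=cam('side')
zb,im=top([c1,c2],.3,1.0,-.55,.45,550,'top0',-.05,.27)
# z checks
for c in(c1,c2):
    P=cloud(c);hsv=cv2.cvtColor(c['img'],cv2.COLOR_RGB2HSV)
    r=((hsv[...,0]<6)|(hsv[...,0]>174))&(hsv[...,1]>190)&(hsv[...,2]>80)
    q=P[r&(P[...,2]>.14)&(P[...,2]<.18)&(P[...,0]<1)]; q=q[np.isfinite(q[:,0])]
    print('red',len(q),q.min(0).round(3),q.max(0).round(3))
    # fit circle to top rim: 
    q=q[(q[:,2]>.158)]; A=np.c_[2*q[:,:2],np.ones(len(q))]
    m=np.linalg.lstsq(A,(q[:,:2]**2).sum(1),rcond=None)[0]; print(m[:2],np.sqrt(m[2]+m[:2]@m[:2]))
E
```

```text
red 461 [ 0.485 -0.389  0.148] [ 0.617 -0.254  0.178]
[ 0.549404   -0.32001926] 0.053350272060083796
red 297 [ 0.476 -0.392  0.157] [ 0.608 -0.265  0.174]
[ 0.54270507 -0.32959912] 0.054185091382250555
```

View pics/top0.png

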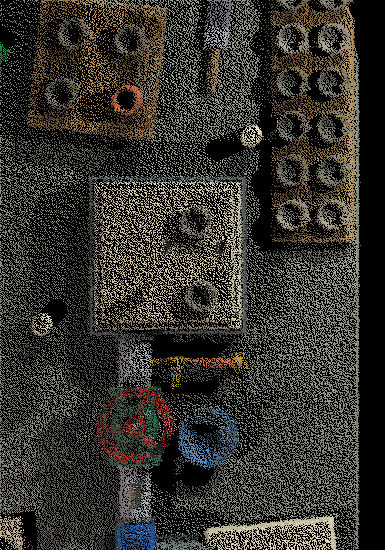

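The top map shows the kiln centre near (0.605,-0.014), wheel near (0.545,-0.32), board lamps near (0.43,0.39), (0.53,0.38) and (0.41,0.28), and pot near (0.53,0.27). I'll move the wrist camera over the board for accurate measurement.

```bash
python3 -m pendant '[{"tx":25,"ty":-15,"tz":-8},{"tx":25,"ty":-15,"tz":-8},{"tx":25,"ty":-15,"tz":-8},{"tx":25,"ty":-15,"tz":-8},{"tx":25,"ty":-15,"tz":-8},{"tx":25,"ty":-15,"tz":-8},{"tx":25,"ty":-15,"tz":-8},{"tx":25,"ty":-15,"tz":-8},{"tx":25,"ty":-15},{"tx":25,"ty":-15},{"tx":0},{"tx":0}]'
python3 - <<'E'
from h import *
c=cam('wrist','w1'); P=cloud(c); print(np.nanmin(P[...,2]))
E
```

```text
-0.757064601106199invalid input at $[0]: expected keys rx, ry, rz, tx, ty, tz, jaw
```

View pics/w1.png

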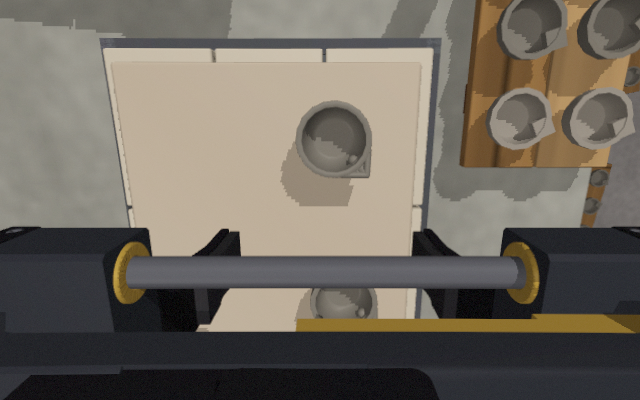

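All seven keys are needed in each row, so the arm hasn't moved and the picture is unchanged.

```bash
python3 -m pendant '[{"rx":0,"ry":0,"rz":0,"tx":25,"ty":-15,"tz":-8,"jaw":87},{"rx":0,"ry":0,"rz":0,"tx":25,"ty":-15,"tz":-8,"jaw":87},{"rx":0,"ry":0,"rz":0,"tx":25,"ty":-15,"tz":-8,"jaw":87},{"rx":0,"ry":0,"rz":0,"tx":25,"ty":-15,"tz":-8,"jaw":87},{"rx":0,"ry":0,"rz":0,"tx":25,"ty":-15,"tz":-8,"jaw":87},{"rx":0,"ry":0,"rz":0,"tx":25,"ty":-15,"tz":-8,"jaw":87},{"rx":0,"ry":0,"rz":0,"tx":25,"ty":-15,"tz":-8,"jaw":87},{"rx":0,"ry":0,"rz":0,"tx":25,"ty":-15,"tz":-8,"jaw":87},{"rx":0,"ry":0,"rz":0,"tx":25,"ty":-15,"tz":0,"jaw":87},{"rx":0,"ry":0,"rz":0,"tx":25,"ty":-15,"tz":0,"jaw":87},{"rx":0,"ry":0,"rz":0,"tx":0,"ty":0,"tz":0,"jaw":87},{"rx":0,"ry":0,"rz":0,"tx":0,"ty":0,"tz":0,"jaw":87}]'
python3 - <<'E'
from h import *
c=cam('wrist','w2'); print(np.linalg.inv(c['world_to_cam'])[:3].round(3).tolist(), c['world_to_cam'] is not None)
E
```

```text
time_s: 1.3
tool_pos: [0.4988, 0.252, 0.3008]
tool_rot: [180.0, -0.0, 90.3]
force: [0.4, -0.3, 1.0]
grip_width: 0.0869
[[1.0, -0.006, -0.002, 0.499], [0.007, 0.968, 0.249, 0.32], [0.001, -0.249, 0.968, 0.45]] True
```

View pics/w2.png

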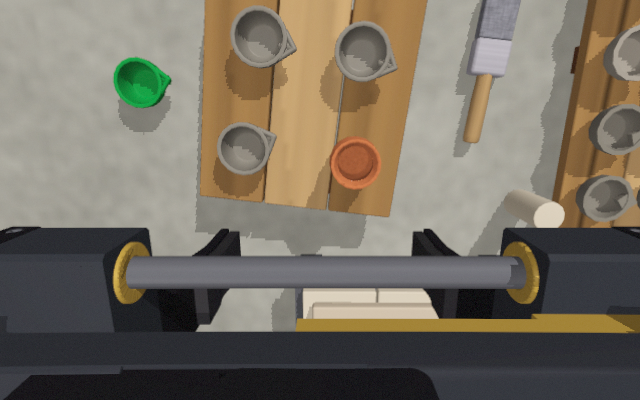

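The wrist view shows lamps at (260,37), (362,52) and (243,148), with spouts pointing right. The pot is at (356,162).

```bash
cat >> h.py <<'E'
def lamps(c,zs,box,rad=(.022,.045)):
    """grey blobs above support zs, in world box; rim circle at zs+.027, spout yaw"""
    P=cloud(c);hsv=cv2.cvtColor(c['img'],cv2.COLOR_RGB2HSV)
    x0,x1,y0,y1=box
    with np.errstate(invalid='ignore'):
        m=(P[...,2]>zs+.017)&(P[...,2]<zs+.033)&(P[...,0]>x0)&(P[...,0]<x1)&(P[...,1]>y0)&(P[...,1]<y1)
    m=m.astype(np.uint8); m=cv2.morphologyEx(m,cv2.MORPH_OPEN,np.ones((2,2)))
    out=[]
    for k in cv2.findContours(m,cv2.RETR_EXTERNAL,cv2.CHAIN_APPROX_NONE)[0]:
        if len(k)<40: continue
        hull=k.reshape(-1,2); q=onz(c,hull,zs+.027)[:,:2]
        w=np.ones(len(q),bool)
        for _ in range(8):
            A=np.c_[2*q[w],np.ones(w.sum())]; s=np.linalg.lstsq(A,(q[w]**2).sum(1),rcond=None)[0]
            ctr=s[:2];R=np.sqrt(s[2]+ctr@ctr); r=np.hypot(*(q-ctr).T); w=abs(r-R)<max(.002,1.0*np.std((r-R)[w]))
        far=q[r>R+.004]; yaw=np.degrees(np.arctan2(*(far.mean(0)-ctr)[::-1])) if len(far) else np.nan
        mk=np.zeros(m.shape,np.uint8);cv2.drawContours(mk,[k],-1,1,-1); mk&=m
        sat=hsv[...,1][mk>0].mean(); z=np.nanpercentile(P[...,2][mk>0],90)
        out.append((ctr.round(4).tolist(),round(R,4),round(r.max(),4),round(yaw,1),round(sat),round(float(z),4),hull.mean(0).round().tolist()))
    return out
E
python3 - <<'E'
from h import *
c=cam('wrist')
for l in lamps(c,.056,(.35,.65,.2,.5)): print(l)
for n in('scene','side'):
    c=cam(n);print(n)
    for l in lamps(c,.056,(.35,.65,.2,.5)): print(l)
    print('kiln')
    for l in lamps(c,.104,(.45,.75,-.17,.14)): print(l)
E
```

```text
([0.4127, 0.2797], np.float64(0.0277), np.float64(0.0379), np.float64(22.7), 37, 0.0841, [245.0, 146.0])
([0.5364, 0.3757], np.float64(0.0275), np.float64(0.038), np.float64(-23.5), 37, 0.0844, [364.0, 51.0])
([0.4342, 0.3886], np.float64(0.0279), np.float64(0.0378), np.float64(-17.3), 37, 0.0843, [260.0, 36.0])
scene
([0.5461, 0.3811], np.float64(0.0291), np.float64(0.037), np.float64(-19.9), 41, 0.082, [426.0, 256.0])
([0.5423, 0.2748], np.float64(0.0254), np.float64(0.0277), nan, 171, 0.0866, [386.0, 246.0])
([0.4444, 0.3928], np.float64(0.0301), np.float64(0.0384), np.float64(-9.0), 41, 0.0813, [440.0, 234.0])
([0.4221, 0.2872], np.float64(0.0287), np.float64(0.0376), np.float64(20.8), 42, 0.0815, [404.0, 220.0])
kiln
([0.6652, 0.0546], np.float64(0.0299), np.float64(0.0343), np.float64(-41.6), 34, 0.1295, [290.0, 236.0])
([0.6752, -0.0803], np.float64(0.0298), np.float64(0.0357), np.float64(-40.2), 33, 0.1293, [242.0, 225.0])
side
([0.4088, 0.2704], np.float64(0.029), np.float64(0.0384), np.float64(29.4), 58, 0.084, [273.0, 199.0])
([0.4321, 0.3782], np.float64(0.0303), np.float64(0.034), nan, 57, 0.0834, [262.0, 182.0])
([0.5357, 0.3655], np.float64(0.0304), np.float64(0.0344), np.float64(-20.6), 60, 0.0845, [287.0, 172.0])
kiln
([0.6624, -0.0944], np.float64(0.0298), np.float64(0.0351), np.float64(-102.5), 48, 0.1317, [406.0, 212.0])
([0.6549, 0.0366], np.float64(0.0308), np.float64(0.0332), nan, 49, 0.1319, [374.0, 192.0])
```

```bash
cat >> h.py <<'E'
from scipy.spatial.transform import Rotation as Ro
def go(x,y,z):
    o=env.get_obs();R=Ro.from_euler('xyz',o['tool_rot'],degrees=True).as_matrix()
    d=(np.array([x,y,z])-o['tool_pos'])*1000
    print('t',round(o['time_s'],2),'pos',o['tool_pos'].round(4),'rot',o['tool_rot'].round(1),'F',o['force'].round(1),'w',round(o['grip_width'],4),'-> shift tool',(R.T@d).round(1),'q7',o['qpos'][6].round(0))
E
python3 -m pendant '[{"rx":0,"ry":0,"rz":6.8,"tx":0,"ty":0,"tz":12,"jaw":87},{"rx":0,"ry":0,"rz":6.8,"tx":0,"ty":0,"tz":12,"jaw":87},{"rx":0,"ry":0,"rz":6.8,"tx":0,"ty":0,"tz":12,"jaw":87},{"rx":0,"ry":0,"rz":6.8,"tx":0,"ty":0,"tz":12,"jaw":87},{"rx":0,"ry":0,"rz":6.8,"tx":0,"ty":0,"tz":12,"jaw":87},{"rx":0,"ry":0,"rz":6.8,"tx":0,"ty":0,"tz":12,"jaw":87},{"rx":0,"ry":0,"rz":6.8,"tx":0,"ty":0,"tz":12,"jaw":87},{"rx":0,"ry":0,"rz":6.8,"tx":0,"ty":0,"tz":12,"jaw":87},{"rx":0,"ry":0,"rz":6.6,"tx":0,"ty":0,"tz":12,"jaw":87},{"rx":0,"ry":0,"rz":6.6,"tx":0,"ty":0,"tz":12,"jaw":87},{"rx":0,"ry":0,"rz":0,"tx":0,"ty":0,"tz":0,"jaw":87}]'
python3 -c "
from h import *
go(.4127,.2797,.14)"
```

```text
time_s: 2.42
tool_pos: [0.4993, 0.2478, 0.1778]
tool_rot: [179.9, 0.3, 22.1]
force: [-1.4, -1.2, -1.5]
grip_width: 0.0869
t 2.42 pos [0.4993 0.2478 0.1778] rot [179.9   0.3  22.1] F [-1.4 -1.2 -1.5] w 0.0869 -> shift tool [-68.1 -62.2  38.1] q7 -99.0
```

```bash
python3 -m pendant '[{"rx":0,"ry":0,"rz":0,"tx":-23,"ty":-21,"tz":13,"jaw":87},{"rx":0,"ry":0,"rz":0,"tx":-23,"ty":-21,"tz":13,"jaw":87},{"rx":0,"ry":0,"rz":0,"tx":-22,"ty":-20,"tz":12,"jaw":87},{"rx":0,"ry":0,"rz":0,"tx":0,"ty":0,"tz":0,"jaw":87},{"rx":0,"ry":0,"rz":0,"tx":0,"ty":0,"tz":0,"jaw":87}]'
python3 -c "
from h import *
go(.4127,.2797,.086)
c=cam('wrist','w3')
for l in lamps(c,.056,(.35,.65,.2,.5)): print(l)"
```

```text
time_s: 2.83
tool_pos: [0.4125, 0.2815, 0.1426]
tool_rot: [180.0, 0.0, 22.7]
force: [0.4, -0.9, -0.3]
grip_width: 0.0862
t 2.83 pos [0.4125 0.2815 0.1426] rot [180.    0.   22.7] F [ 0.4 -0.9 -0.3] w 0.0862 -> shift tool [-0.5  1.7 56.6] q7 -106.0
([0.4121, 0.2799], np.float64(0.0277), np.float64(0.0374), np.float64(22.1), 33, 0.0841, [326.0, 219.0])
([0.4332, 0.3881], np.float64(0.0284), np.float64(0.0377), np.float64(-17.3), 35, 0.0841, [176.0, 120.0])
([0.5285, 0.2679], np.float64(0.0253), np.float64(0.0268), nan, 163, 0.0892, [400.0, 64.0])
([0.5335, 0.264], np.float64(0.019), np.float64(0.0198), nan, 165, 0.0873, [456.0, 32.0])
([0.5272, 0.371], np.float64(0.0204), np.float64(0.0221), nan, 37, 0.0841, [255.0, 4.0])
```

View pics/w3.png

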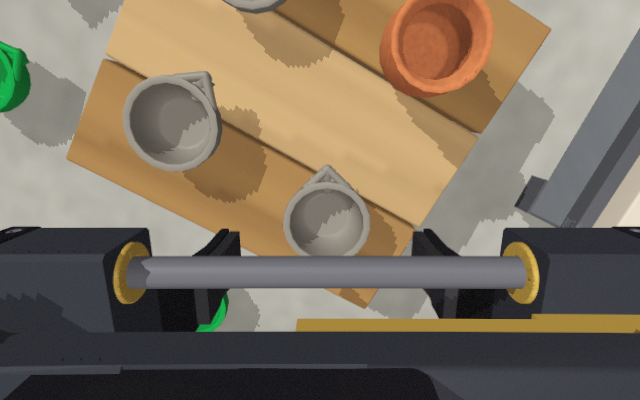

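The target lamp sits between the fingers at (326,219), so I'll descend and close gently.

```bash
python3 -m pendant '[{"rx":0,"ry":0,"rz":0,"tx":0,"ty":1.5,"tz":20,"jaw":87},{"rx":0,"ry":0,"rz":0,"tx":0,"ty":0,"tz":20,"jaw":87},{"rx":0,"ry":0,"rz":0,"tx":0,"ty":0,"tz":14,"jaw":87},{"rx":0,"ry":0,"rz":0,"tx":0,"ty":0,"tz":0,"jaw":87},{"rx":0,"ry":0,"rz":0,"tx":0,"ty":0,"tz":0,"jaw":60},{"rx":0,"ry":0,"rz":0,"tx":0,"ty":0,"tz":0,"jaw":54},{"rx":0,"ry":0,"rz":0,"tx":0,"ty":0,"tz":0,"jaw":50},{"rx":0,"ry":0,"rz":0,"tx":0,"ty":0,"tz":0,"jaw":50},{"rx":0,"ry":0,"rz":0,"tx":0,"ty":0,"tz":0,"jaw":50},{"rx":0,"ry":0,"rz":0,"tx":0,"ty":0,"tz":0,"jaw":50}]' 6
python3 -c "
from h import *
go(.545,.05,.2)"
```

```text
time_s: 3.72
tool_pos: [0.4145, 0.2803, 0.0893]
tool_rot: [-180.0, -0.1, 22.4]
force: [-0.3, -0.5, 0.8]
grip_width: 0.057
t 3.72 pos [0.4145 0.2803 0.0893] rot [-1.80e+02 -1.00e-01  2.24e+01] F [-0.3 -0.5  0.8] w 0.057 -> shift tool [  33.   262.7 -110.7] q7 -107.0
```

```bash
python3 -m pendant '[{"rx":0,"ry":0,"rz":0,"tx":0,"ty":0,"tz":-10,"jaw":50},{"rx":0,"ry":0,"rz":0,"tx":0,"ty":0,"tz":-20,"jaw":50},{"rx":0,"ry":0,"rz":0,"tx":0,"ty":0,"tz":-20,"jaw":50},{"rx":0,"ry":0,"rz":0,"tx":0,"ty":0,"tz":-20,"jaw":50},{"rx":0,"ry":0,"rz":0,"tx":0,"ty":10,"tz":-20,"jaw":50},{"rx":0,"ry":0,"rz":0,"tx":3,"ty":20,"tz":-5,"jaw":50},{"rx":0,"ry":0,"rz":0,"tx":4,"ty":30,"tz":0,"jaw":50},{"rx":0,"ry":0,"rz":0,"tx":4,"ty":30,"tz":0,"jaw":50},{"rx":0,"ry":0,"rz":0,"tx":4,"ty":30,"tz":0,"jaw":50},{"rx":0,"ry":0,"rz":0,"tx":4,"ty":30,"tz":0,"jaw":50},{"rx":0,"ry":0,"rz":0,"tx":4,"ty":30,"tz":0,"jaw":50},{"rx":0,"ry":0,"rz":0,"tx":4,"ty":30,"tz":0,"jaw":50},{"rx":0,"ry":0,"rz":0,"tx":4,"ty":25,"tz":0,"jaw":50},{"rx":0,"ry":0,"rz":0,"tx":2,"ty":18,"tz":0,"jaw":50},{"rx":0,"ry":0,"rz":0,"tx":0,"ty":10,"tz":0,"jaw":50},{"rx":0,"ry":0,"rz":0,"tx":0,"ty":0,"tz":0,"jaw":50},{"rx":0,"ry":0,"rz":0,"tx":0,"ty":0,"tz":0,"jaw":50}]'
python3 -c "
from h import *
go(.545,.05,.139)
c=cam('side','s4');c=cam('wrist','w4')"
```

```text
time_s: 5.13
tool_pos: [0.5444, 0.05, 0.1838]
tool_rot: [-180.0, 0.0, 22.4]
force: [-0.3, 0.5, -0.4]
grip_width: 0.0563
t 5.13 pos [0.5444 0.05   0.1838] rot [-180.     0.    22.4] F [-0.3  0.5 -0.4] w 0.0563 -> shift tool [ 0.5  0.3 44.8] q7 -76.0
```

View pics/s4.png

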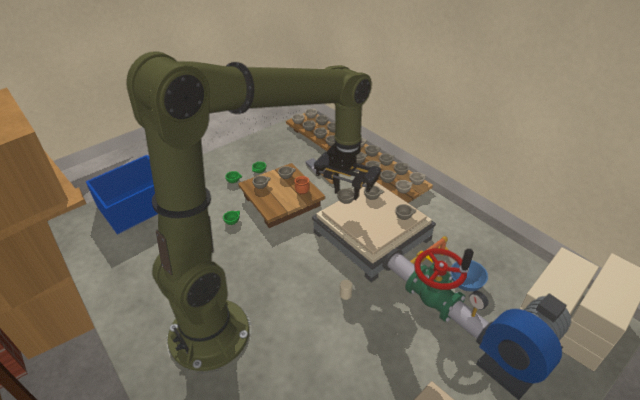

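View pics/w4.png

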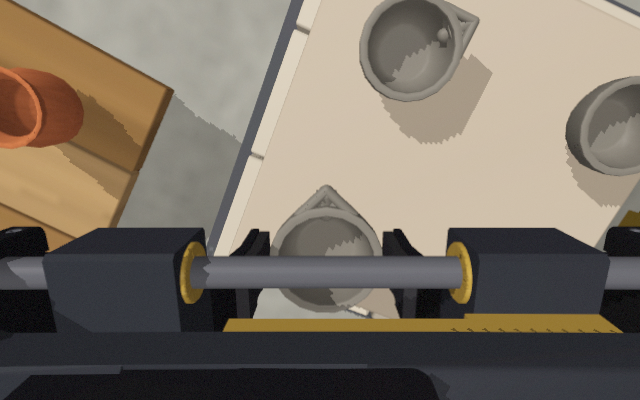

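The lamp is held upright over the shelf, at (326,250) in the wrist view. Loaded lamps are visible at (415,48) and (615,125). I'll lower it now.

```bash
python3 -m pendant '[{"rx":0,"ry":0,"rz":0,"tx":0,"ty":0,"tz":15,"jaw":50},{"rx":0,"ry":0,"rz":0,"tx":0,"ty":0,"tz":15,"jaw":50},{"rx":0,"ry":0,"rz":0,"tx":0,"ty":0,"tz":8,"jaw":50},{"rx":0,"ry":0,"rz":0,"tx":0,"ty":0,"tz":3,"jaw":50},{"rx":0,"ry":0,"rz":0,"tx":0,"ty":0,"tz":2,"jaw":50},{"rx":0,"ry":0,"rz":0,"tx":0,"ty":0,"tz":0,"jaw":50},{"rx":0,"ry":0,"rz":0,"tx":0,"ty":0,"tz":0,"jaw":50}]'
python3 -c "
from h import *
go(.545,.05,.138)"
```

```text
time_s: 5.82
tool_pos: [0.5452, 0.0497, 0.1413]
tool_rot: [180.0, -0.1, 22.4]
force: [-1.0, -0.6, -0.2]
grip_width: 0.0568
t 5.82 pos [0.5452 0.0497 0.1413] rot [ 1.80e+02 -1.00e-01  2.24e+01] F [-1.  -0.6 -0.2] w 0.0568 -> shift tool [-0.1 -0.3  3.3] q7 -76.0
```

```bash
python3 -m pendant '[{"rx":0,"ry":0,"rz":0,"tx":0,"ty":0,"tz":1,"jaw":50},{"rx":0,"ry":0,"rz":0,"tx":0,"ty":0,"tz":1,"jaw":50},{"rx":0,"ry":0,"rz":0,"tx":0,"ty":0,"tz":1,"jaw":50},{"rx":0,"ry":0,"rz":0,"tx":0,"ty":0,"tz":0,"jaw":50}]'
python3 -m pendant '[{"rx":0,"ry":0,"rz":0,"tx":0,"ty":0,"tz":1,"jaw":50},{"rx":0,"ry":0,"rz":0,"tx":0,"ty":0,"tz":0,"jaw":50}]'
```

```text
time_s: 6.15
tool_pos: [0.5448, 0.0493, 0.1375]
tool_rot: [180.0, 0.0, 22.4]
force: [0.2, 0.2, -0.5]
grip_width: 0.0571
time_s: 6.32
tool_pos: [0.5449, 0.0494, 0.1373]
tool_rot: [180.0, -0.0, 22.4]
force: [-1.7, -0.5, 3.7]
grip_width: 0.0568
```

Contact at the predicted height (3.7 N), so I'll release and rise.

```bash
python3 -m pendant '[{"rx":0,"ry":0,"rz":0,"tx":0,"ty":0,"tz":0,"jaw":59},{"rx":0,"ry":0,"rz":0,"tx":0,"ty":0,"tz":0,"jaw":64},{"rx":0,"ry":0,"rz":0,"tx":0,"ty":0,"tz":0,"jaw":75},{"rx":0,"ry":0,"rz":0,"tx":0,"ty":0,"tz":0,"jaw":80},{"rx":0,"ry":0,"rz":0,"tx":0,"ty":0,"tz":-8,"jaw":80},{"rx":0,"ry":0,"rz":0,"tx":0,"ty":0,"tz":-20,"jaw":80},{"rx":0,"ry":0,"rz":0,"tx":0,"ty":0,"tz":-25,"jaw":87},{"rx":0,"ry":0,"rz":0,"tx":0,"ty":0,"tz":0,"jaw":87},{"rx":0,"ry":0,"rz":0,"tx":0,"ty":0,"tz":0,"jaw":87}]'
python3 -c "
from h import *
go(.5364,.3757,.2)
c=cam('wrist','w5')
for l in lamps(c,.104,(.45,.75,-.17,.14)): print(l)"
```

```text
time_s: 7.07
tool_pos: [0.5461, 0.0496, 0.1918]
tool_rot: [179.9, -0.2, 22.4]
force: [-0.5, -0.1, 0.2]
grip_width: 0.0859
t 7.07 pos [0.5461 0.0496 0.1918] rot [179.9  -0.2  22.4] F [-0.5 -0.1  0.2] w 0.0859 -> shift tool [ 115.3 -305.2   -8.1] q7 -76.0
([0.5475, 0.05], np.float64(0.0246), np.float64(0.0325), np.float64(-137.3), 33, 0.1321, [326.0, 220.0])
([0.6622, -0.0783], np.float64(0.0239), np.float64(0.036), np.float64(-91.1), 33, 0.1319, [604.0, 128.0])
([0.6559, 0.0464], np.float64(0.028), np.float64(0.0378), np.float64(-46.5), 33, 0.1321, [408.0, 50.0])
```

View pics/w5.png

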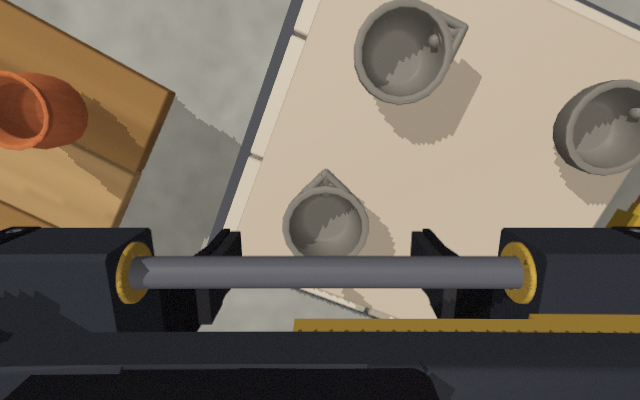

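The first lamp stands upright at about (0.547,0.050). Next is the lamp at (0.536,0.376).

```bash
python3 -m pendant '[{"rx":0,"ry":0,"rz":6.1,"tx":0,"ty":0,"tz":0,"jaw":87},{"rx":0,"ry":0,"rz":6.1,"tx":0,"ty":0,"tz":0,"jaw":87},{"rx":0,"ry":0,"rz":6.1,"tx":0,"ty":0,"tz":0,"jaw":87},{"rx":0,"ry":0,"rz":6.1,"tx":0,"ty":0,"tz":0,"jaw":87},{"rx":0,"ry":0,"rz":6.0,"tx":0,"ty":0,"tz":0,"jaw":87},{"rx":0,"ry":0,"rz":0,"tx":-5,"ty":-29,"tz":0,"jaw":87},{"rx":0,"ry":0,"rz":0,"tx":-5,"ty":-29,"tz":0,"jaw":87},{"rx":0,"ry":0,"rz":0,"tx":-5,"ty":-29,"tz":0,"jaw":87},{"rx":0,"ry":0,"rz":0,"tx":-5,"ty":-29,"tz":0,"jaw":87},{"rx":0,"ry":0,"rz":0,"tx":-5,"ty":-29,"tz":0,"jaw":87},{"rx":0,"ry":0,"rz":0,"tx":-5,"ty":-29,"tz":0,"jaw":87},{"rx":0,"ry":0,"rz":0,"tx":-5,"ty":-29,"tz":5,"jaw":87},{"rx":0,"ry":0,"rz":0,"tx":-5,"ty":-29,"tz":10,"jaw":87},{"rx":0,"ry":0,"rz":0,"tx":-5,"ty":-29,"tz":10,"jaw":87},{"rx":0,"ry":0,"rz":0,"tx":-5,"ty":-29,"tz":10,"jaw":87},{"rx":0,"ry":0,"rz":0,"tx":-5,"ty":-30,"tz":10,"jaw":87},{"rx":0,"ry":0,"rz":0,"tx":0,"ty":0,"tz":0,"jaw":87},{"rx":0,"ry":0,"rz":0,"tx":0,"ty":0,"tz":0,"jaw":87}]'
python3 -c "
from h import *
go(.5364,.3757,.088)
c=cam('wrist','w6')
for l in lamps(c,.056,(.35,.65,.2,.5)): print(l)"
```

```text
time_s: 8.62
tool_pos: [0.5324, 0.3758, 0.142]
tool_rot: [179.9, 0.2, -7.7]
force: [0.7, -0.7, 0.3]
grip_width: 0.0871
t 8.62 pos [0.5324 0.3758 0.142 ] rot [179.9   0.2  -7.7] F [ 0.7 -0.7  0.3] w 0.0871 -> shift tool [ 4.1 -0.6 53.9] q7 -138.0
([0.4635, 0.3806], np.float64(0.0072), np.float64(0.0103), nan, 52, 0.2239, [331.0, 315.0])
([0.5096, 0.2674], np.float64(0.0039), np.float64(0.0055), nan, 147, 0.202, [498.0, 234.0])
([0.5252, 0.2557], np.float64(0.0135), np.float64(0.0167), nan, 161, 0.0889, [526.0, 208.0])
([0.5317, 0.2702], np.float64(0.0258), np.float64(0.028), nan, 163, 0.0889, [478.0, 190.0])
([0.5361, 0.3759], np.float64(0.0279), np.float64(0.0377), np.float64(-23.2), 34, 0.0841, [326.0, 212.0])
```

View pics/w6.png

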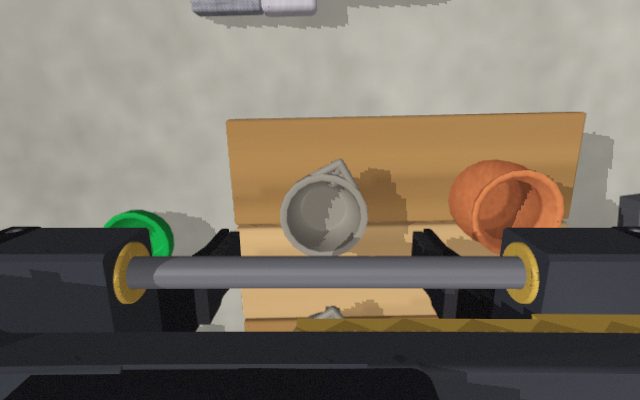

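The lamp is centred at (326,212), and the pot at (520,205) clears the right finger. I'll grasp now.

```bash
python3 -m pendant '[{"rx":0,"ry":0,"rz":0,"tx":4,"ty":0,"tz":18,"jaw":82},{"rx":0,"ry":0,"rz":0,"tx":0,"ty":0,"tz":20,"jaw":82},{"rx":0,"ry":0,"rz":0,"tx":0,"ty":0,"tz":15,"jaw":80},{"rx":0,"ry":0,"rz":0,"tx":0,"ty":0,"tz":0,"jaw":80},{"rx":0,"ry":0,"rz":0,"tx":0,"ty":0,"tz":0,"jaw":60},{"rx":0,"ry":0,"rz":0,"tx":0,"ty":0,"tz":0,"jaw":54},{"rx":0,"ry":0,"rz":0,"tx":0,"ty":0,"tz":0,"jaw":50},{"rx":0,"ry":0,"rz":0,"tx":0,"ty":0,"tz":0,"jaw":50},{"rx":0,"ry":0,"rz":0,"tx":0,"ty":0,"tz":0,"jaw":50},{"rx":0,"ry":0,"rz":0,"tx":0,"ty":0,"tz":0,"jaw":50}]' 6
python3 -c "
from h import *
go(.548,-.082,.185)"
```

```text
time_s: 9.5
tool_pos: [0.5395, 0.3739, 0.0928]
tool_rot: [-179.9, -0.1, -8.0]
force: [-0.8, -1.4, 2.4]
grip_width: 0.0553
t 9.5 pos [0.5395 0.3739 0.0928] rot [-1.799e+02 -1.000e-01 -8.000e+00] F [-0.8 -1.4  2.4] w 0.0553 -> shift tool [ 72.  450.1 -92.7] q7 -138.0
```

```bash
for i in 1 2; do python3 -m pendant '[{"rx":0,"ry":0,"rz":0,"tx":0,"ty":0,"tz":0,"jaw":50}]'; done
```

```text
time_s: 9.58
tool_pos: [0.5395, 0.3739, 0.0928]
tool_rot: [-179.9, -0.1, -8.0]
force: [-0.1, 1.1, 5.0]
grip_width: 0.0549
time_s: 9.67
tool_pos: [0.5395, 0.3739, 0.0928]
tool_rot: [-179.9, -0.1, -8.0]
force: [0.5, -0.1, 5.5]
grip_width: 0.0549
```

```bash
python3 -c "
from h import *
c=cam('wrist','w7');c=cam('scene')
cv2.imwrite('pics/s7.png',cv2.resize(c['img'][180:300,340:500,::-1],None,fx=5,fy=5,interpolation=cv2.INTER_CUBIC))"
```

```text
(no output)
```

View pics/w7.png

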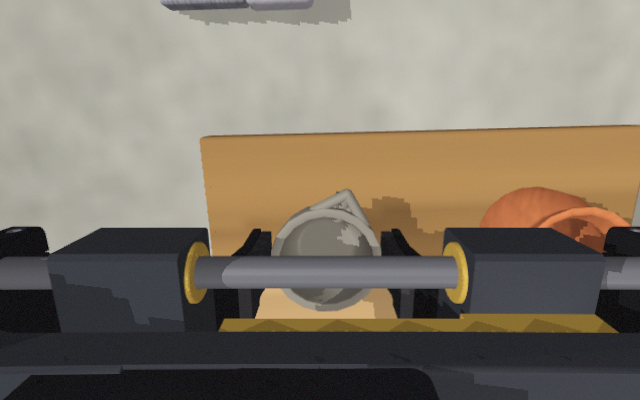

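View pics/s7.png

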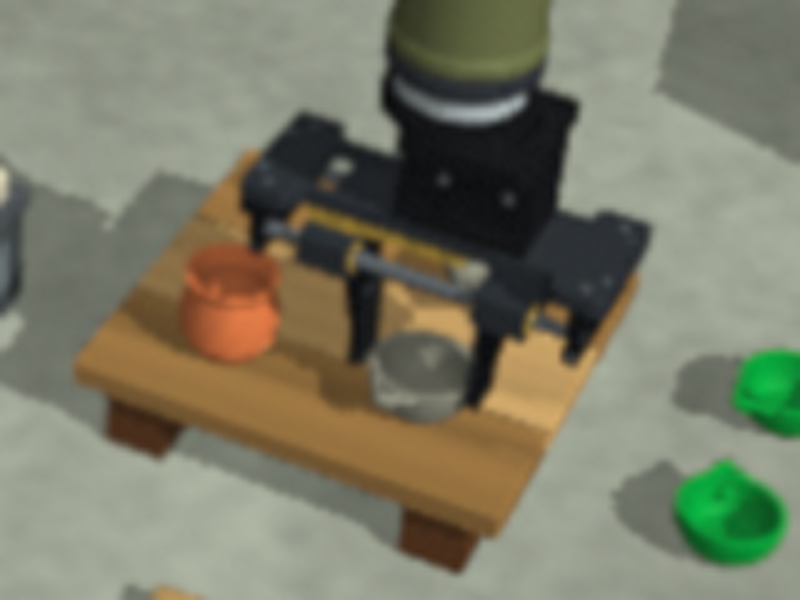

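Unexpected here: the tool is 4 mm higher than commanded, with about 5 N pushing up. I'll open again and check before lifting.

```bash
python3 -m pendant '[{"rx":0,"ry":0,"rz":0,"tx":0,"ty":0,"tz":0,"jaw":60},{"rx":0,"ry":0,"rz":0,"tx":0,"ty":0,"tz":0,"jaw":70},{"rx":0,"ry":0,"rz":0,"tx":0,"ty":0,"tz":0,"jaw":80},{"rx":0,"ry":0,"rz":0,"tx":0,"ty":0,"tz":0,"jaw":80}]'
python3 -c "
from h import *
go(.536,.3757,.088)
c=cam('wrist','w8')
for l in lamps(c,.056,(.35,.65,.2,.5)): print(l)
c=cam('scene')
for l in lamps(c,.056,(.35,.65,.2,.5)): print(l)
print(env.get_obs()['qpos'])"
```

```text
time_s: 10.1
tool_pos: [0.5384, 0.3731, 0.0908]
tool_rot: [179.9, 0.1, -8.0]
force: [0.5, -0.0, 0.1]
grip_width: 0.0727
t 10.1 pos [0.5384 0.3731 0.0908] rot [ 1.799e+02  1.000e-01 -8.000e+00] F [ 0.5 -0.   0.1] w 0.0727 -> shift tool [-2.8 -2.3  2.8] q7 -138.0
([0.5265, 0.3751], np.float64(0.0207), np.float64(0.0243), nan, 40, 0.084, [325.0, 298.0])
([0.5389, 0.3316], np.float64(0.0065), np.float64(0.0083), nan, 35, 0.0895, [406.0, 240.0])
([0.55, 0.4119], np.float64(0.0066), np.float64(0.0083), nan, 41, 0.0885, [247.0, 240.0])
([0.5356, 0.2481], np.float64(0.0045), np.float64(0.007), nan, 155, 0.0893, [586.0, 226.0])
([0.5428, 0.371], np.float64(0.0233), np.float64(0.0301), np.float64(23.5), 33, 0.0841, [327.0, 225.0])
([0.5326, 0.2715], np.float64(0.0259), np.float64(0.0284), nan, 162, 0.0888, [533.0, 203.0])
([0.5441, 0.3779], np.float64(0.0296), np.float64(0.0378), np.float64(-14.8), 43, 0.0816, [425.0, 255.0])
([0.5427, 0.2749], np.float64(0.0254), np.float64(0.0269), nan, 172, 0.0864, [386.0, 246.0])
[ -30.19122846   25.09579096   -8.77150667   91.44659793    4.13308106
   63.82753447 -137.97042097]
```

View pics/w8.png

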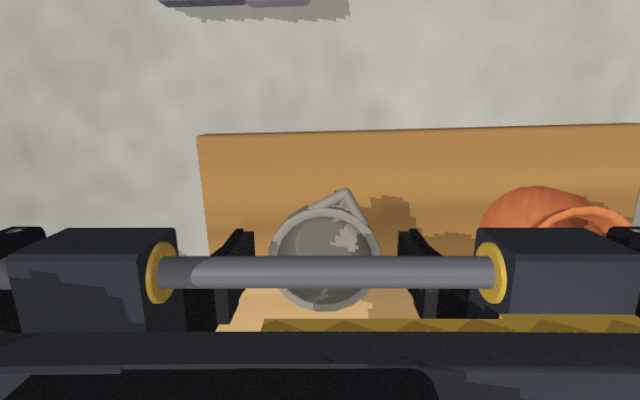

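Upright and free, but the grip was too near the lip. I'll lower 5 mm, recentre and regrip.

```bash
python3 -m pendant '[{"rx":0,"ry":0,"rz":0,"tx":-2,"ty":-1,"tz":3,"jaw":80},{"rx":0,"ry":0,"rz":0,"tx":0,"ty":0,"tz":3,"jaw":80},{"rx":0,"ry":0,"rz":0,"tx":0,"ty":0,"tz":0,"jaw":80},{"rx":0,"ry":0,"rz":0,"tx":0,"ty":0,"tz":0,"jaw":60},{"rx":0,"ry":0,"rz":0,"tx":0,"ty":0,"tz":0,"jaw":54},{"rx":0,"ry":0,"rz":0,"tx":0,"ty":0,"tz":0,"jaw":50},{"rx":0,"ry":0,"rz":0,"tx":0,"ty":0,"tz":0,"jaw":50},{"rx":0,"ry":0,"rz":0,"tx":0,"ty":0,"tz":0,"jaw":50},{"rx":0,"ry":0,"rz":0,"tx":0,"ty":0,"tz":0,"jaw":50}]' 6
python3 -c "
from h import *
go(.548,-.082,.185)"
```

```text
time_s: 10.95
tool_pos: [0.5371, 0.3746, 0.0857]
tool_rot: [-180.0, -0.0, -8.0]
force: [-0.0, -0.0, 0.9]
grip_width: 0.0552
t 10.95 pos [0.5371 0.3746 0.0857] rot [-180.   -0.   -8.] F [-0.  -0.   0.9] w 0.0552 -> shift tool [ 74.4 450.7 -99.3] q7 -138.0
```

```bash
python3 -m pendant '[{"rx":0,"ry":0,"rz":0,"tx":0,"ty":0,"tz":-10,"jaw":50},{"rx":0,"ry":0,"rz":0,"tx":0,"ty":0,"tz":-20,"jaw":50},{"rx":0,"ry":0,"rz":0,"tx":0,"ty":0,"tz":-25,"jaw":50},{"rx":0,"ry":0,"rz":0,"tx":0,"ty":0,"tz":-25,"jaw":50},{"rx":0,"ry":0,"rz":0,"tx":2,"ty":14,"tz":-20,"jaw":50},{"rx":0,"ry":0,"rz":0,"tx":5,"ty":25,"tz":-8,"jaw":50},{"rx":0,"ry":0,"rz":0,"tx":6,"ty":35,"tz":0,"jaw":50},{"rx":0,"ry":0,"rz":0,"tx":6,"ty":35,"tz":0,"jaw":50},{"rx":0,"ry":0,"rz":0,"tx":6,"ty":35,"tz":0,"jaw":50},{"rx":0,"ry":0,"rz":0,"tx":6,"ty":35,"tz":0,"jaw":50},{"rx":0,"ry":0,"rz":0,"tx":6,"ty":35,"tz":0,"jaw":50},{"rx":0,"ry":0,"rz":0,"tx":6,"ty":35,"tz":0,"jaw":50},{"rx":0,"ry":0,"rz":0,"tx":6,"ty":35,"tz":0,"jaw":50},{"rx":0,"ry":0,"rz":0,"tx":6,"ty":35,"tz":0,"jaw":50},{"rx":0,"ry":0,"rz":0,"tx":6,"ty":35,"tz":0,"jaw":50},{"rx":0,"ry":0,"rz":0,"tx":6,"ty":35,"tz":0,"jaw":50},{"rx":0,"ry":0,"rz":0,"tx":4,"ty":30,"tz":0,"jaw":50},{"rx":0,"ry":0,"rz":0,"tx":3,"ty":20,"tz":0,"jaw":50},{"rx":0,"ry":0,"rz":0,"tx":0,"ty":12,"tz":0,"jaw":50},{"rx":0,"ry":0,"rz":0,"tx":0,"ty":0,"tz":0,"jaw":50}]'
python3 -c "
from h import *
go(.548,-.082,.136)
c=cam('wrist','w9');cam('side','s9')"
```

```text
time_s: 12.62
tool_pos: [0.5471, -0.0856, 0.1942]
tool_rot: [179.9, -0.0, -8.3]
force: [0.4, -0.4, -0.8]
grip_width: 0.0551
t 12.62 pos [ 0.5471 -0.0856  0.1942] rot [179.9  -0.   -8.3] F [ 0.4 -0.4 -0.8] w 0.0551 -> shift tool [ 0.4 -3.7 58.2] q7 -91.0
```

View pics/w9.png

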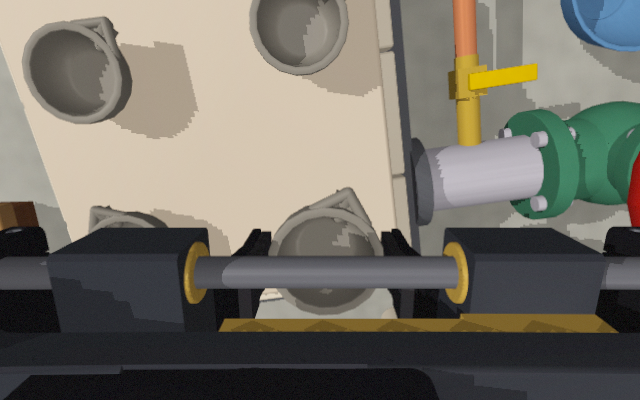

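View pics/s9.png

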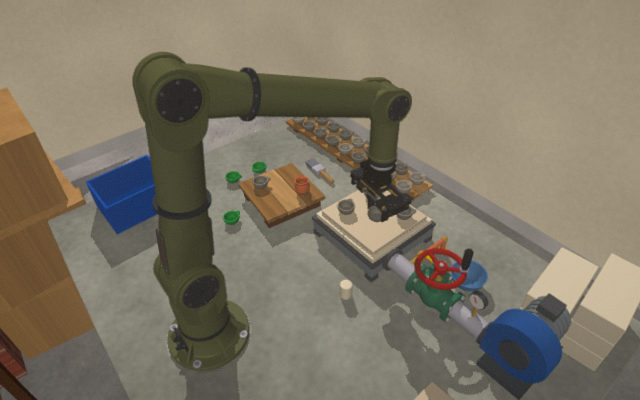

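Held upright at (326,250), with clear shelf below. I'll lower it.

```bash
python3 -m pendant '[{"rx":0,"ry":0,"rz":0,"tx":0,"ty":-3,"tz":18,"jaw":50},{"rx":0,"ry":0,"rz":0,"tx":0,"ty":-1,"tz":18,"jaw":50},{"rx":0,"ry":0,"rz":0,"tx":0,"ty":0,"tz":12,"jaw":50},{"rx":0,"ry":0,"rz":0,"tx":0,"ty":0,"tz":5,"jaw":50},{"rx":0,"ry":0,"rz":0,"tx":0,"ty":0,"tz":3,"jaw":50},{"rx":0,"ry":0,"rz":0,"tx":0,"ty":0,"tz":0,"jaw":50},{"rx":0,"ry":0,"rz":0,"tx":0,"ty":0,"tz":0,"jaw":50}]'
python3 -m pendant '[{"rx":0,"ry":0,"rz":0,"tx":0,"ty":0,"tz":1,"jaw":50},{"rx":0,"ry":0,"rz":0,"tx":0,"ty":0,"tz":1,"jaw":50},{"rx":0,"ry":0,"rz":0,"tx":0,"ty":0,"tz":0,"jaw":50}]'
```

```text
time_s: 13.3
tool_pos: [0.5486, -0.078, 0.1382]
tool_rot: [-180.0, -0.1, -8.0]
force: [-0.1, -0.2, -0.5]
grip_width: 0.0551
time_s: 13.55
tool_pos: [0.5483, -0.0784, 0.136]
tool_rot: [-180.0, -0.0, -8.0]
force: [-0.1, -0.4, -0.8]
grip_width: 0.055
```

```bash
python3 -m pendant '[{"rx":0,"ry":0,"rz":0,"tx":0,"ty":0,"tz":1,"jaw":50},{"rx":0,"ry":0,"rz":0,"tx":0,"ty":0,"tz":0.5,"jaw":50},{"rx":0,"ry":0,"rz":0,"tx":0,"ty":0,"tz":0,"jaw":50}]'
python3 -m pendant '[{"rx":0,"ry":0,"rz":0,"tx":0,"ty":0,"tz":0.7,"jaw":50},{"rx":0,"ry":0,"rz":0,"tx":0,"ty":0,"tz":0,"jaw":50}]'
```

```text
time_s: 13.8
tool_pos: [0.548, -0.0783, 0.134]
tool_rot: [180.0, 0.0, -8.0]
force: [-0.3, -0.1, -0.7]
grip_width: 0.0552
time_s: 13.97
tool_pos: [0.5482, -0.0783, 0.1336]
tool_rot: [-180.0, -0.0, -8.0]
force: [-1.0, -0.1, 2.1]
grip_width: 0.0548
```

```bash
python3 -m pendant '[{"rx":0,"ry":0,"rz":0,"tx":0,"ty":0,"tz":0,"jaw":58},{"rx":0,"ry":0,"rz":0,"tx":0,"ty":0,"tz":0,"jaw":64},{"rx":0,"ry":0,"rz":0,"tx":0,"ty":0,"tz":0,"jaw":75},{"rx":0,"ry":0,"rz":0,"tx":0,"ty":0,"tz":0,"jaw":80},{"rx":0,"ry":0,"rz":0,"tx":0,"ty":0,"tz":-8,"jaw":80},{"rx":0,"ry":0,"rz":0,"tx":0,"ty":0,"tz":-20,"jaw":80},{"rx":0,"ry":0,"rz":0,"tx":0,"ty":0,"tz":-40,"jaw":80},{"rx":0,"ry":0,"rz":0,"tx":0,"ty":0,"tz":-40,"jaw":80},{"rx":0,"ry":0,"rz":0,"tx":-4,"ty":31,"tz":-25,"jaw":80},{"rx":0,"ry":0,"rz":0,"tx":-4,"ty":31,"tz":-25,"jaw":70},{"rx":0,"ry":0,"rz":0,"tx":-4,"ty":31,"tz":-25,"jaw":70},{"rx":0,"ry":0,"rz":0,"tx":-4,"ty":31,"tz":0,"jaw":70},{"rx":0,"ry":0,"rz":0,"tx":-4,"ty":31,"tz":0,"jaw":70},{"rx":0,"ry":0,"rz":0,"tx":-4,"ty":31,"tz":0,"jaw":70},{"rx":0,"ry":0,"rz":0,"tx":-4,"ty":31,"tz":0,"jaw":70},{"rx":0,"ry":0,"rz":0,"tx":-4,"ty":31,"tz":0,"jaw":70},{"rx":0,"ry":0,"rz":0,"tx":0,"ty":0,"tz":0,"jaw":70},{"rx":0,"ry":0,"rz":0,"tx":0,"ty":0,"tz":0,"jaw":70}]'
python3 -c "
from h import *
go(.548,-.082,.136)
c=cam('wrist','w10')
c=cam('side')
cv2.imwrite('pics/s10.png',cv2.resize(c['img'][150:320,300:500,::-1],None,fx=4,fy=3.5*4/3.5*.85,interpolation=cv2.INTER_CUBIC))"
```

```text
time_s: 15.47
tool_pos: [0.4806, -0.3217, 0.3169]
tool_rot: [180.0, -0.0, -8.3]
force: [0.4, 0.5, 0.1]
grip_width: 0.0698
t 15.47 pos [ 0.4806 -0.3217  0.3169] rot [180.   -0.   -8.3] F [0.4 0.5 0.1] w 0.0698 -> shift tool [  32.2 -247.   180.8] q7 -65.0
```

View pics/w10.png

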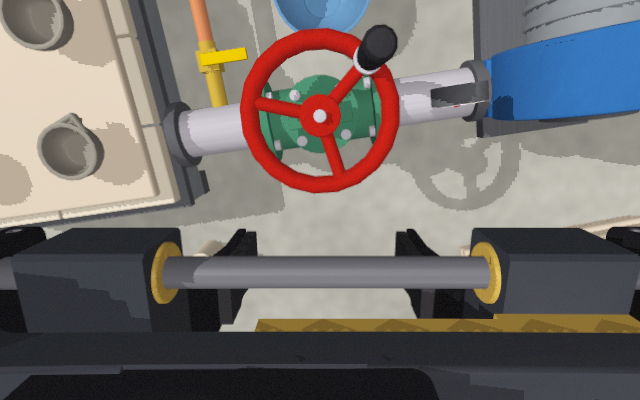

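View pics/s10.png

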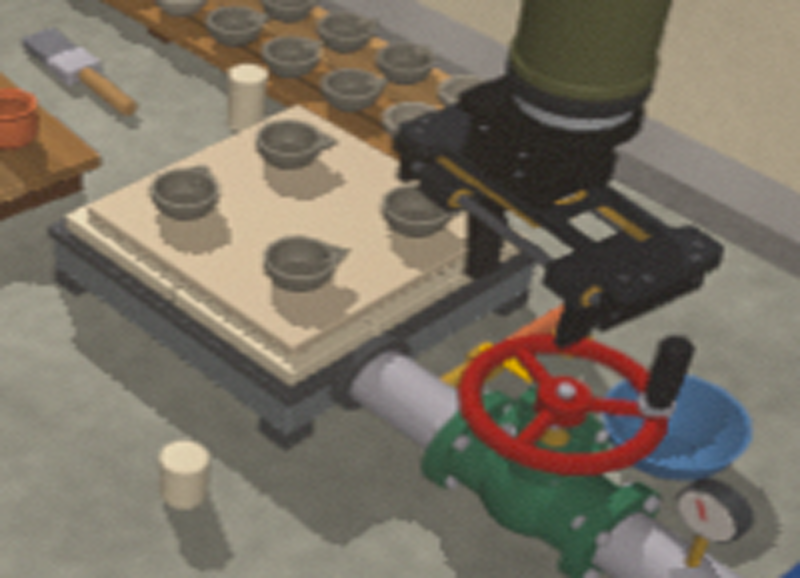

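All four lamps stand upright. The wheel hub is at (320,117) and the handle top at (381,42). Next I'll measure hub, handle and stem height.

Run:
```python
from h import *
c=cam('wrist');P=cloud(c);im=c['img']
hsv=cv2.cvtColor(im,cv2.COLOR_RGB2HSV)
r=(((hsv[...,0]<8)|(hsv[...,0]>172))&(hsv[...,1]>150)&(hsv[...,2]>60)&(P[...,2]>.13)&(P[...,2]<.19)).astype(np.uint8)
k=max(cv2.findContours(r,cv2.RETR_EXTERNAL,cv2.CHAIN_APPROX_NONE)[0],key=len).reshape(-1,2)
q=onz(c,k,.157)[:,:2];w=np.ones(len(q),bool)
for _ in range(10):
    s=np.linalg.lstsq(np.c_[2*q[w],np.ones(w.sum())],(q[w]**2).sum(1),rcond=None)[0];ctr=s[:2];R=np.sqrt(s[2]+ctr@ctr);e=np.hypot(*(q-ctr).T)-R;w=abs(e)<.002
print('wheel',ctr,R,w.mean())
with np.errstate(invalid='ignore'):
    hm=((P[...,2]>.226)&(P[...,2]<.25)&(np.hypot(P[...,0]-ctr[0],P[...,1]-ctr[1])<.1)).astype(np.uint8)
hc=max(cv2.findContours(hm,cv2.RETR_EXTERNAL,cv2.CHAIN_APPROX_NONE)[0],key=len)
(cu,cv_),rr=cv2.minEnclosingCircle(hc); print('handle top px',cu,cv_,rr,'z',np.nanmedian(P[...,2][hm>0]))
ht=onz(c,[(cu,cv_)],.234)[0]; print(ht,'r',np.hypot(*(ht[:2]-ctr)),'ang',np.degrees(np.arctan2(*(ht[:2]-ctr)[::-1])))
pp=P[hm>0];print('cloud handle',np.nanmean(pp,0))
sm=(np.hypot(P[...,0]-ctr[0],P[...,1]-ctr[1])<.02)
zz=P[...,2][sm];print('hub z',np.nanpercentile(zz,[5,25,50,75,90,98,100]).round(4))
w_=(hsv[...,1]<60)&(hsv[...,2]>120)&sm; print('stem',w_.sum(),np.nanmean(P[w_],0),np.nanpercentile(P[...,2][w_],[10,50,90]))
rr=(r>0)&sm; print('hub red z',np.nanmedian(P[...,2][rr]))
rim=(r>0)&(abs(np.hypot(P[...,0]-ctr[0],P[...,1]-ctr[1])-.062)<.003);print('rim top z',np.nanmedian(P[...,2][rim]))
go(ht[0],ht[1],.205)
```

```text
wheel [ 0.55631307 -0.3378798 ] 0.03959119238874456 0.0730593607305936
handle top px 385.4418640136719 46.11627960205078 19.652294158935547 z 0.234101613718112
[ 0.58393236 -0.36998795  0.234     ] r 0.04235278504042081 ang -49.29803592258339
cloud handle [ 0.58383544 -0.37011583  0.23360764]
hub z [0.116  0.1465 0.1642 0.1686 0.1696 0.1741 0.1754]
stem 128 [ 0.54718795 -0.32710532  0.17098422] [0.17236297 0.17356406 0.17445078]
hub red z 0.16801724922570094
rim top z 0.1641825642113468
t 15.62 pos [ 0.4827 -0.3179  0.3166] rot [-180.    -0.    -7.9] F [ 0.6 -0.1  0.7] w 0.0698 -> shift tool [107.3  37.9 111.6] q7 -65.0
```

Run:
```python
from h import *
c=cam('wrist');P=cloud(c);im=c['img']
hsv=cv2.cvtColor(im,cv2.COLOR_RGB2HSV)
r=(((hsv[...,0]<8)|(hsv[...,0]>172))&(hsv[...,1]>150)&(hsv[...,2]>60)&(P[...,2]>.13)&(P[...,2]<.19)).astype(np.uint8)
k=cv2.convexHull(max(cv2.findContours(r,cv2.RETR_EXTERNAL,cv2.CHAIN_APPROX_NONE)[0],key=cv2.contourArea)).reshape(-1,2)
q=onz(c,k,.157)[:,:2];w=np.ones(len(q),bool)
for t in(.02,.01,.006,.003,.002,.002):
    s=np.linalg.lstsq(np.c_[2*q[w],np.ones(w.sum())],(q[w]**2).sum(1),rcond=None)[0];ctr=s[:2];R=np.sqrt(s[2]+ctr@ctr);e=np.hypot(*(q-ctr).T)-R;w=abs(e)<t
print('wheel',ctr,R,w.mean())
with np.errstate(invalid='ignore'):
    hm=((P[...,2]>.231)&(P[...,2]<.238)&(np.hypot(P[...,0]-ctr[0],P[...,1]-ctr[1])<.1)).astype(np.uint8)
hc=max(cv2.findContours(hm,cv2.RETR_EXTERNAL,cv2.CHAIN_APPROX_NONE)[0],key=len)
(cu,cv_),rr=cv2.minEnclosingCircle(hc);print(cu,cv_,rr)
ht=onz(c,[(cu,cv_)],.234)[0];print(ht)
d=(hsv[...,2]<70)&(P[...,2]>.2)&(np.hypot(P[...,0]-ctr[0],P[...,1]-ctr[1])<.1);print('dark cloud',P[d&(P[...,2]>.231)].mean(0),P[d&(P[...,2]>.231)].min(0),P[d&(P[...,2]>.231)].max(0))
for st in(onz(c,[(320,116)],.175)[0],):
  print('stem',st,'r',np.hypot(*(ht-st)[:2]))
print('r',np.hypot(*(ht[:2]-ctr)),'ang',np.degrees(np.arctan2(*(ht[:2]-ctr)[::-1])))
```

```text
wheel [ 0.54559553 -0.32561217] 0.0695465566164134 1.0
386.5749206542969 45.741146087646484 18.868854522705078
[ 0.58439731 -0.37002225  0.234     ]
dark cloud [ 0.51083382 -0.31291382  0.39864338] [ 0.46964369 -0.4072464   0.23100704] [ 0.59505431 -0.23719886  0.42410498]
stem [ 0.54718321 -0.32177579  0.175     ] r 0.0609311915288659
r 0.05897315630278703 ang -48.855786823564046
```

Hub is at (0.5456,-0.3256) with rim R=69.5 mm against the given 70. The handle is at (0.5842,-0.370), r=59 mm against the given 60. The stem stands 6–7 mm out, so the valve is about 1.2 turns open. I'll move over the handle.

```bash
python3 -m pendant '[{"rx":0,"ry":0,"rz":0,"tx":27,"ty":9.5,"tz":3,"jaw":60},{"rx":0,"ry":0,"rz":0,"tx":27,"ty":9.5,"tz":3,"jaw":60},{"rx":0,"ry":0,"rz":0,"tx":27,"ty":9.5,"tz":3,"jaw":60},{"rx":0,"ry":0,"rz":0,"tx":27,"ty":9.5,"tz":3,"jaw":60},{"rx":0,"ry":0,"rz":0,"tx":0,"ty":0,"tz":0,"jaw":60},{"rx":0,"ry":0,"rz":0,"tx":0,"ty":0,"tz":0,"jaw":60},{"rx":0,"ry":0,"rz":0,"tx":0,"ty":0,"tz":0,"jaw":60}]' 30
python3 -c "
from h import *
go(.5842,-.370,.2)
c=cam('wrist','w11')"
```

```text
time_s: 16.25
tool_pos: [0.5836, -0.371, 0.3042]
tool_rot: [-180.0, 0.0, -7.9]
force: [-0.2, 0.6, 0.9]
grip_width: 0.06
t 16.25 pos [ 0.5836 -0.371   0.3042] rot [-180.     0.    -7.9] F [-0.2  0.6  0.9] w 0.06 -> shift tool [  0.5  -1.  104.2] q7 -63.0
```

View pics/w11.png

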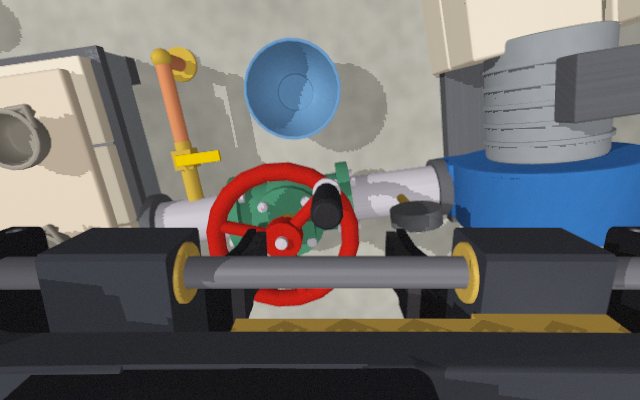

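The handle top at (327,213) is centred between the fingers. I'll descend and grip.

```bash
python3 -m pendant '[{"rx":0,"ry":0,"rz":0,"tx":0.5,"ty":-1,"tz":25,"jaw":60},{"rx":0,"ry":0,"rz":0,"tx":0,"ty":0,"tz":25,"jaw":60},{"rx":0,"ry":0,"rz":0,"tx":0,"ty":0,"tz":25,"jaw":60},{"rx":0,"ry":0,"rz":0,"tx":0,"ty":0,"tz":20,"jaw":60},{"rx":0,"ry":0,"rz":0,"tx":0,"ty":0,"tz":9,"jaw":60},{"rx":0,"ry":0,"rz":0,"tx":0,"ty":0,"tz":0,"jaw":40},{"rx":0,"ry":0,"rz":0,"tx":0,"ty":0,"tz":0,"jaw":25},{"rx":0,"ry":0,"rz":0,"tx":0,"ty":0,"tz":0,"jaw":15},{"rx":0,"ry":0,"rz":0,"tx":0,"ty":0,"tz":0,"jaw":15},{"rx":0,"ry":0,"rz":0,"tx":0,"ty":0,"tz":0,"jaw":15},{"rx":0,"ry":0,"rz":0,"tx":0,"ty":0,"tz":0,"jaw":15}]' 30
python3 -c "
from h import *
go(.5842,-.370,.2)"
```

```text
time_s: 17.22
tool_pos: [0.5846, -0.3715, 0.2015]
tool_rot: [180.0, -0.1, -8.0]
force: [-0.5, -0.2, 0.7]
grip_width: 0.028
t 17.22 pos [ 0.5846 -0.3715  0.2015] rot [ 1.8e+02 -1.0e-01 -8.0e+00] F [-0.5 -0.2  0.7] w 0.028 -> shift tool [-0.6 -1.4  1.5] q7 -62.0
```

```bash
python3 -m pendant '[{"rx":0,"ry":0,"rz":0,"tx":0,"ty":0,"tz":0,"jaw":15},{"rx":0,"ry":0,"rz":0,"tx":0,"ty":0,"tz":0,"jaw":15},{"rx":0,"ry":0,"rz":0,"tx":0,"ty":0,"tz":0,"jaw":15}]' 30
python3 - <<'E'
from h import *
go(.5842,-.370,.2)
H=np.array([.5456,-.3256]);p=env.get_obs()['tool_pos'][:2];print(np.hypot(*(p-H)),np.degrees(np.arctan2(*(p-H)[::-1])))
E
```

```text
time_s: 17.47
tool_pos: [0.5844, -0.3715, 0.2011]
tool_rot: [180.0, -0.1, -8.0]
force: [-0.0, -0.2, 2.0]
grip_width: 0.0222
t 17.47 pos [ 0.5844 -0.3715  0.2011] rot [ 1.8e+02 -1.0e-01 -8.0e+00] F [-0.  -0.2  2. ] w 0.0222 -> shift tool [-0.4 -1.5  1.1] q7 -62.0
0.060139936828901994 -49.800665933473084
```

Gripped (22 mm). Now I'll compute the tool-frame rows for 20° clockwise steps.

```bash
cat > arc.py <<'E'
import sys;from h import *
def arc(a0,steps,hub,r=.060,yaw=-8.0):
    # shift from current measured pose to ideal points
    p=env.get_obs()['tool_pos'][:2]; y=np.radians(yaw)
    ex=np.array([np.cos(y),np.sin(y)]);ey=np.array([np.sin(y),-np.cos(y)])
    a=a0;prev=hub+r*np.array([np.cos(np.radians(a)),np.sin(np.radians(a))])
    for s in steps:
        a+=s;n=hub+r*np.array([np.cos(np.radians(a)),np.sin(np.radians(a))])
        d=(n-prev)*1000;print(f'{a:.1f}: tx {d@ex:.1f} ty {d@ey:.1f}');prev=n
E
python3 - <<'E'
from arc import *
arc(-49.8,[-10]+[-20]*17,np.array([.5456,-.3256]))
E
```

```text
-59.8: tx -7.6 ty 7.2
-79.8: tx -18.4 ty 9.8
-99.8: tx -20.6 ty 3.0
-119.8: tx -20.4 ty -4.3
-139.8: tx -17.7 ty -11.0
-159.8: tx -12.9 ty -16.4
-179.8: tx -6.5 ty -19.8
-199.8: tx 0.7 ty -20.8
-219.8: tx 7.7 ty -19.3
-239.8: tx 13.9 ty -15.5
-259.8: tx 18.4 ty -9.8
-279.8: tx 20.6 ty -3.0
-299.8: tx 20.4 ty 4.3
-319.8: tx 17.7 ty 11.0
-339.8: tx 12.9 ty 16.4
-359.8: tx 6.5 ty 19.8
-379.8: tx -0.7 ty 20.8
-399.8: tx -7.7 ty 19.3
```

```bash
python3 -m pendant '[{"rx":0,"ry":0,"rz":0,"tx":-7.6,"ty":7.2,"tz":0,"jaw":15},{"rx":0,"ry":0,"rz":0,"tx":-18.4,"ty":9.8,"tz":0,"jaw":15},{"rx":0,"ry":0,"rz":0,"tx":-20.6,"ty":3,"tz":0,"jaw":15}]'
python3 -m pendant '[{"rx":0,"ry":0,"rz":0,"tx":-20.4,"ty":-4.3,"tz":0,"jaw":15},{"rx":0,"ry":0,"rz":0,"tx":-17.7,"ty":-11,"tz":0,"jaw":15},{"rx":0,"ry":0,"rz":0,"tx":-12.9,"ty":-16.4,"tz":0,"jaw":15}]'
python3 - <<'E'
from h import *
H=np.array([.5456,-.3256]);o=env.get_obs();p=o['tool_pos'][:2];print(np.hypot(*(p-H)),np.degrees(np.arctan2(*(p-H)[::-1])),o['wrist_torque'])
E
```

```text
time_s: 17.72
tool_pos: [0.5375, -0.3856, 0.201]
tool_rot: [179.9, -0.3, -7.9]
force: [4.0, 3.5, 5.1]
grip_width: 0.0221
time_s: 17.97
tool_pos: [0.4892, -0.3477, 0.201]
tool_rot: [179.9, -0.3, -8.2]
force: [8.1, -2.0, -0.4]
grip_width: 0.0221
0.060587368442819624 -158.6211432555909 [-0.1555949  -1.73443166  0.02283275]
```

Tracking well with low forces, so I'll continue.

```bash
python3 -m pendant '[{"rx":0,"ry":0,"rz":0,"tx":-6.5,"ty":-19.8,"tz":0,"jaw":15},{"rx":0,"ry":0,"rz":0,"tx":0.7,"ty":-20.8,"tz":0,"jaw":15},{"rx":0,"ry":0,"rz":0,"tx":7.7,"ty":-19.3,"tz":0,"jaw":15},{"rx":0,"ry":0,"rz":0,"tx":13.9,"ty":-15.5,"tz":0,"jaw":15}]'
python3 -m pendant '[{"rx":0,"ry":0,"rz":0,"tx":18.4,"ty":-9.8,"tz":0,"jaw":15},{"rx":0,"ry":0,"rz":0,"tx":20.6,"ty":-3,"tz":0,"jaw":15},{"rx":0,"ry":0,"rz":0,"tx":20.4,"ty":4.3,"tz":0,"jaw":15},{"rx":0,"ry":0,"rz":0,"tx":17.7,"ty":11,"tz":0,"jaw":15}]'
python3 -m pendant '[{"rx":0,"ry":0,"rz":0,"tx":12.9,"ty":16.4,"tz":0,"jaw":15},{"rx":0,"ry":0,"rz":0,"tx":6.5,"ty":19.8,"tz":0,"jaw":15},{"rx":0,"ry":0,"rz":0,"tx":0,"ty":0,"tz":0,"jaw":15}]'
python3 - <<'E'
from h import *
H=np.array([.5456,-.3256]);o=env.get_obs();p=o['tool_pos'][:2];print(np.hypot(*(p-H)),np.degrees(np.arctan2(*(p-H)[::-1])),o['wrist_torque'])
E
```

```text
time_s: 18.3
tool_pos: [0.5134, -0.275, 0.201]
tool_rot: [179.8, 0.0, -8.1]
force: [-0.6, -7.2, -1.1]
grip_width: 0.0221
time_s: 18.63
tool_pos: [0.5907, -0.2863, 0.2009]
tool_rot: [180.0, 0.2, -7.9]
force: [-9.4, -1.1, 8.2]
grip_width: 0.022
time_s: 18.88
tool_pos: [0.6055, -0.3259, 0.201]
tool_rot: [-179.8, 0.1, -8.1]
force: [-1.6, 3.6, 4.9]
grip_width: 0.0222
0.05990800912858581 -0.3029906374887734 [0.56391576 0.42527487 0.0057323 ]
```

Run:
```python
from arc import *
arc(0,[-20]*4+[-10]*12,np.array([.5456,-.3256]))
```

```text
-20.0: tx -0.7 ty 20.8
-40.0: tx -7.8 ty 19.3
-60.0: tx -13.9 ty 15.5
-80.0: tx -18.4 ty 9.8
-90.0: tx -10.2 ty 2.4
-100.0: tx -10.4 ty 0.5
-110.0: tx -10.4 ty -1.3
-120.0: tx -10.0 ty -3.1
-130.0: tx -9.3 ty -4.7
-140.0: tx -8.4 ty -6.3
-150.0: tx -7.1 ty -7.6
-160.0: tx -5.7 ty -8.8
-170.0: tx -4.1 ty -9.6
-180.0: tx -2.4 ty -10.2
-190.0: tx -0.5 ty -10.4
-200.0: tx 1.3 ty -10.4
```

```bash
cat > chk.py <<'E'
from h import *
H=np.array([.5456,-.3256]);o=env.get_obs();p=o['tool_pos'][:2];d=p-H;a=np.arctan2(d[1],d[0]);t=np.array([-np.sin(a),np.cos(a)])
print('r %.4f ang %.2f  Ftan(ccw+) %.1f Frad %.1f'%(np.hypot(*d),np.degrees(a),o['force'][:2]@t,o['force'][:2]@d/np.hypot(*d)))
E
python3 -m pendant '[{"rx":0,"ry":0,"rz":0,"tx":-0.7,"ty":20.8,"tz":0,"jaw":15},{"rx":0,"ry":0,"rz":0,"tx":-7.8,"ty":19.3,"tz":0,"jaw":15}]'; python3 chk.py
python3 -m pendant '[{"rx":0,"ry":0,"rz":0,"tx":-13.9,"ty":15.5,"tz":0,"jaw":15}]'; python3 chk.py
python3 -m pendant '[{"rx":0,"ry":0,"rz":0,"tx":-18.4,"ty":9.8,"tz":0,"jaw":15}]'; python3 chk.py
python3 -m pendant '[{"rx":0,"ry":0,"rz":0,"tx":-10.2,"ty":2.4,"tz":0,"jaw":15}]'; python3 chk.py
```

```text
time_s: 19.05
tool_pos: [0.6041, -0.3312, 0.2004]
tool_rot: [-177.2, -0.2, -6.6]
force: [9.0, 61.1, 11.3]
grip_width: 0.0301
r 0.0588 ang -5.44  Ftan(ccw+) 61.6 Frad 3.2
time_s: 19.13
tool_pos: [0.5915, -0.3404, 0.1996]
tool_rot: [-177.0, -0.3, -6.2]
force: [-1.8, 61.6, 13.6]
grip_width: 0.0499
r 0.0482 ang -17.92  Ftan(ccw+) 58.0 Frad -20.7
time_s: 19.22
tool_pos: [0.564, -0.3659, 0.1989]
tool_rot: [-178.8, 0.1, -6.7]
force: [-1.4, -1.9, -0.2]
grip_width: 0.0423
r 0.0443 ang -65.51  Ftan(ccw+) -2.1 Frad 1.2
time_s: 19.3
tool_pos: [0.5449, -0.3836, 0.1999]
tool_rot: [-180.0, 0.1, -7.8]
force: [-1.0, -2.3, 0.4]
grip_width: 0.033
r 0.0580 ang -90.67  Ftan(ccw+) -1.0 Frad 2.3
```

The stop came earlier than the stem had suggested, at about -5°. My batched steps then pulled the fingers off the handle, with a 61 N peak at the wrist. I'll rise, look, and regrip.

```bash
python3 -m pendant '[{"rx":0,"ry":0,"rz":0,"tx":0,"ty":0,"tz":-30,"jaw":60},{"rx":0,"ry":0,"rz":0,"tx":0,"ty":0,"tz":-35,"jaw":60},{"rx":0,"ry":0,"rz":0,"tx":-15,"ty":-20,"tz":-25,"jaw":60},{"rx":0,"ry":0,"rz":0,"tx":-25,"ty":-20,"tz":-10,"jaw":60},{"rx":0,"ry":0,"rz":0,"tx":-25,"ty":-15,"tz":0,"jaw":60},{"rx":0,"ry":0,"rz":0,"tx":0,"ty":0,"tz":0,"jaw":60},{"rx":0,"ry":0,"rz":0,"tx":0,"ty":0,"tz":0,"jaw":60}]'
python3 - <<'E'
from h import *
c=cam('wrist','w12');P=cloud(c);im=c['img']
hsv=cv2.cvtColor(im,cv2.COLOR_RGB2HSV)
r=(((hsv[...,0]<8)|(hsv[...,0]>172))&(hsv[...,1]>150)&(hsv[...,2]>60)&(P[...,2]>.13)&(P[...,2]<.19)).astype(np.uint8)
k=cv2.convexHull(max(cv2.findContours(r,cv2.RETR_EXTERNAL,cv2.CHAIN_APPROX_NONE)[0],key=cv2.contourArea)).reshape(-1,2)
q=onz(c,k,.157)[:,:2];w=np.ones(len(q),bool)
for t in(.02,.01,.006,.003,.002,.002):
    s=np.linalg.lstsq(np.c_[2*q[w],np.ones(w.sum())],(q[w]**2).sum(1),rcond=None)[0];ctr=s[:2];R=np.sqrt(s[2]+ctr@ctr);e=np.hypot(*(q-ctr).T)-R;w=abs(e)<t
print('wheel',ctr,R,w.mean())
with np.errstate(invalid='ignore'):
    hm=((P[...,2]>.231)&(P[...,2]<.238)&(np.hypot(P[...,0]-ctr[0],P[...,1]-ctr[1])<.1)).astype(np.uint8)
hc=max(cv2.findContours(hm,cv2.RETR_EXTERNAL,cv2.CHAIN_APPROX_NONE)[0],key=len)
(cu,cv_),rr=cv2.minEnclosingCircle(hc);print(cu,cv_,rr)
ht=onz(c,[(cu,cv_)],.234)[0];print(ht)
H=np.array([.5456,-.3256])
for h in(ctr,H):print('r',np.hypot(*(ht[:2]-h)),'ang',np.degrees(np.arctan2(*(ht[:2]-h)[::-1])))
sm=(np.hypot(P[...,0]-ctr[0],P[...,1]-ctr[1])<.02)
w_=(hsv[...,1]<60)&(hsv[...,2]>120)&sm; print('stem',w_.sum(),np.nanpercentile(P[...,2][w_],[10,50,90]),'hub',np.nanmedian(P[...,2][(r>0)&sm]))
go(ht[0],ht[1],.3)
E
```

```text
time_s: 19.88
tool_pos: [0.4877, -0.3222, 0.301]
tool_rot: [180.0, -0.1, -8.1]
force: [0.1, 0.6, 0.1]
grip_width: 0.0595
wheel [ 0.54544817 -0.32564308] 0.06961102341874288 1.0
304.0 24.0 21.377656936645508
[ 0.60507209 -0.32605736  0.234     ]
r 0.05962536581554495 ang -0.398099705835344
r 0.059473853155439106 ang -0.4406182392344042
stem 141 [0.17012376 0.17095912 0.17197188] hub 0.16840949485259943
t 19.93 pos [ 0.4884 -0.3227  0.3006] rot [ 1.8e+02 -1.0e-01 -8.1e+00] F [ 0.5 -0.7 -0.1] w 0.0596 -> shift tool [116.  -13.1   0.8] q7 -65.0
```

View pics/w12.png

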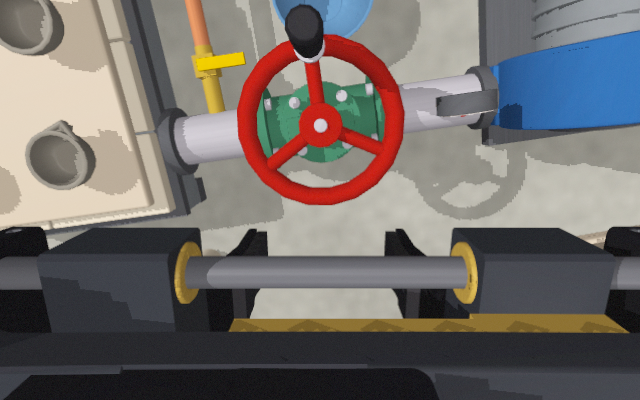

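The stem is now 3 mm out of the hub, so the valve is shut. The handle is at -0.4°, at (304,24) in the picture. I'll regrip and then confirm the stop gently.

```bash
python3 -m pendant '[{"rx":0,"ry":0,"rz":0,"tx":29,"ty":-3.3,"tz":0,"jaw":60},{"rx":0,"ry":0,"rz":0,"tx":29,"ty":-3.3,"tz":0,"jaw":60},{"rx":0,"ry":0,"rz":0,"tx":29,"ty":-3.3,"tz":0,"jaw":60},{"rx":0,"ry":0,"rz":0,"tx":29,"ty":-3.2,"tz":0,"jaw":60},{"rx":0,"ry":0,"rz":0,"tx":0,"ty":0,"tz":0,"jaw":60},{"rx":0,"ry":0,"rz":0,"tx":0,"ty":0,"tz":0,"jaw":60}]' 30
python3 -c "
from h import *
go(.6051,-.3259,.2)
c=cam('wrist','w13')"
```

```text
time_s: 20.43
tool_pos: [0.607, -0.3252, 0.2974]
tool_rot: [180.0, 0.2, -7.9]
force: [-0.5, -0.1, -0.2]
grip_width: 0.0596
t 20.43 pos [ 0.607  -0.3252  0.2974] rot [180.    0.2  -7.9] F [-0.5 -0.1 -0.2] w 0.0596 -> shift tool [-1.5  0.9 97.4] q7 -68.0
```

View pics/w13.png

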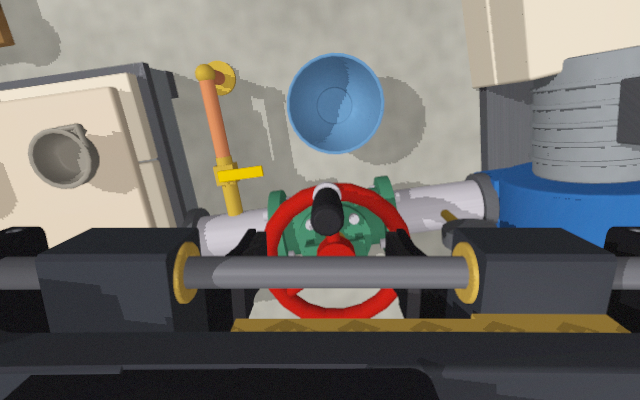

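```bash
python3 -m pendant '[{"rx":0,"ry":0,"rz":0,"tx":-1,"ty":0.8,"tz":25,"jaw":60},{"rx":0,"ry":0,"rz":0,"tx":0,"ty":0,"tz":25,"jaw":60},{"rx":0,"ry":0,"rz":0,"tx":0,"ty":0,"tz":25,"jaw":60},{"rx":0,"ry":0,"rz":0,"tx":0,"ty":0,"tz":15,"jaw":60},{"rx":0,"ry":0,"rz":0,"tx":0,"ty":0,"tz":7,"jaw":60},{"rx":0,"ry":0,"rz":0,"tx":0,"ty":0,"tz":0,"jaw":40},{"rx":0,"ry":0,"rz":0,"tx":0,"ty":0,"tz":0,"jaw":25},{"rx":0,"ry":0,"rz":0,"tx":0,"ty":0,"tz":0,"jaw":15},{"rx":0,"ry":0,"rz":0,"tx":0,"ty":0,"tz":0,"jaw":15},{"rx":0,"ry":0,"rz":0,"tx":0,"ty":0,"tz":0,"jaw":15},{"rx":0,"ry":0,"rz":0,"tx":0,"ty":0,"tz":0,"jaw":15},{"rx":0,"ry":0,"rz":0,"tx":0,"ty":0,"tz":0,"jaw":15},{"rx":0,"ry":0,"rz":0,"tx":0,"ty":0,"tz":0,"jaw":15}]' 35
python3 chk.py
python3 -m pendant '[{"rx":0,"ry":0,"rz":0,"tx":0,"ty":2,"tz":0,"jaw":15},{"rx":0,"ry":0,"rz":0,"tx":0,"ty":0,"tz":0,"jaw":15}]'; python3 chk.py
```

```text
time_s: 21.57
tool_pos: [0.6046, -0.3258, 0.204]
tool_rot: [180.0, -0.1, -8.0]
force: [0.3, -0.1, 1.9]
grip_width: 0.022
r 0.0590 ang -0.17  Ftan(ccw+) -0.1 Frad 0.3
time_s: 21.73
tool_pos: [0.6047, -0.3259, 0.2039]
tool_rot: [-179.9, -0.0, -7.9]
force: [-1.2, 4.4, 4.3]
grip_width: 0.0218
r 0.0591 ang -0.27  Ftan(ccw+) 4.4 Frad -1.2
```

```bash
python3 -m pendant '[{"rx":0,"ry":0,"rz":0,"tx":0,"ty":2,"tz":0,"jaw":15},{"rx":0,"ry":0,"rz":0,"tx":0,"ty":0,"tz":0,"jaw":15},{"rx":0,"ry":0,"rz":0,"tx":0,"ty":0,"tz":0,"jaw":15}]'; python3 chk.py
```

```text
time_s: 21.98
tool_pos: [0.6047, -0.326, 0.2039]
tool_rot: [-179.7, 0.0, -7.8]
force: [-1.9, 7.8, 7.0]
grip_width: 0.0222
r 0.0591 ang -0.36  Ftan(ccw+) 7.8 Frad -1.9
```

```bash
python3 -m pendant '[{"rx":0,"ry":0,"rz":0,"tx":0,"ty":3,"tz":0,"jaw":15},{"rx":0,"ry":0,"rz":0,"tx":0,"ty":0,"tz":0,"jaw":15},{"rx":0,"ry":0,"rz":0,"tx":0,"ty":0,"tz":0,"jaw":15}]'; python3 chk.py
python3 - <<'E'
from arc import *
arc(-0.4,[20]*18,np.array([.5456,-.3256]),.0595)
E
```

```text
time_s: 22.23
tool_pos: [0.6047, -0.3261, 0.2039]
tool_rot: [-179.5, 0.1, -7.7]
force: [-2.9, 13.9, 7.3]
grip_width: 0.0221
r 0.0591 ang -0.53  Ftan(ccw+) 13.8 Frad -3.0
19.6: tx -6.2 ty -19.7
39.6: tx -12.6 ty -16.4
59.6: tx -17.4 ty -11.1
79.6: tx -20.2 ty -4.4
99.6: tx -20.5 ty 2.7
119.6: tx -18.3 ty 9.6
139.6: tx -13.9 ty 15.3
159.6: tx -7.9 ty 19.1
179.6: tx -0.9 ty 20.6
199.6: tx 6.2 ty 19.7
219.6: tx 12.6 ty 16.4
239.6: tx 17.4 ty 11.1
259.6: tx 20.2 ty 4.4
279.6: tx 20.5 ty -2.7
299.6: tx 18.3 ty -9.6
319.6: tx 13.9 ty -15.3
339.6: tx 7.9 ty -19.1
359.6: tx 0.9 ty -20.6
```

Hard stop confirmed: 14 N with no motion, TCP angle about -0.4°. I'll relieve the preload and open two turns counter-clockwise, checking as I go.

```bash
python3 -m pendant '[{"rx":0,"ry":0,"rz":0,"tx":0,"ty":-7,"tz":0,"jaw":15},{"rx":0,"ry":0,"rz":0,"tx":-6.2,"ty":-19.7,"tz":0,"jaw":15},{"rx":0,"ry":0,"rz":0,"tx":-12.6,"ty":-16.4,"tz":0,"jaw":15},{"rx":0,"ry":0,"rz":0,"tx":-17.4,"ty":-11.1,"tz":0,"jaw":15},{"rx":0,"ry":0,"rz":0,"tx":-20.2,"ty":-4.4,"tz":0,"jaw":15}]'; python3 chk.py
```

```text
time_s: 22.65
tool_pos: [0.5576, -0.2671, 0.2039]
tool_rot: [179.8, -0.3, -7.9]
force: [3.6, -5.2, 2.3]
grip_width: 0.0222
r 0.0597 ang 78.43  Ftan(ccw+) -4.6 Frad -4.3
```

```bash
python3 -m pendant '[{"rx":0,"ry":0,"rz":0,"tx":-20.5,"ty":2.7,"tz":0,"jaw":15},{"rx":0,"ry":0,"rz":0,"tx":-18.3,"ty":9.6,"tz":0,"jaw":15},{"rx":0,"ry":0,"rz":0,"tx":-13.9,"ty":15.3,"tz":0,"jaw":15},{"rx":0,"ry":0,"rz":0,"tx":-7.9,"ty":19.1,"tz":0,"jaw":15},{"rx":0,"ry":0,"rz":0,"tx":-0.9,"ty":20.6,"tz":0,"jaw":15},{"rx":0,"ry":0,"rz":0,"tx":6.2,"ty":19.7,"tz":0,"jaw":15}]'; python3 chk.py
```

```text
time_s: 23.15
tool_pos: [0.4876, -0.3449, 0.2039]
tool_rot: [-179.9, 0.0, -8.0]
force: [2.2, 4.8, 2.1]
grip_width: 0.022
r 0.0611 ang -161.59  Ftan(ccw+) -3.8 Frad -3.6
```

```bash
python3 -m pendant '[{"rx":0,"ry":0,"rz":0,"tx":12.6,"ty":16.4,"tz":0,"jaw":15},{"rx":0,"ry":0,"rz":0,"tx":17.4,"ty":11.1,"tz":0,"jaw":15},{"rx":0,"ry":0,"rz":0,"tx":20.2,"ty":4.4,"tz":0,"jaw":15},{"rx":0,"ry":0,"rz":0,"tx":20.5,"ty":-2.7,"tz":0,"jaw":15},{"rx":0,"ry":0,"rz":0,"tx":18.3,"ty":-9.6,"tz":0,"jaw":15},{"rx":0,"ry":0,"rz":0,"tx":13.9,"ty":-15.3,"tz":0,"jaw":15},{"rx":0,"ry":0,"rz":0,"tx":7.9,"ty":-19.1,"tz":0,"jaw":15},{"rx":0,"ry":0,"rz":0,"tx":0.9,"ty":-20.6,"tz":0,"jaw":15}]'; python3 chk.py
```

```text
time_s: 23.82
tool_pos: [0.6046, -0.3297, 0.2039]
tool_rot: [179.6, -0.1, -8.2]
force: [-3.0, -3.6, 5.2]
grip_width: 0.0222
r 0.0592 ang -3.96  Ftan(ccw+) -3.8 Frad -2.7
```

One turn is done (356° with drag lag). Now the second.

```bash
python3 -m pendant '[{"rx":0,"ry":0,"rz":0,"tx":-6.2,"ty":-19.7,"tz":0,"jaw":15},{"rx":0,"ry":0,"rz":0,"tx":-12.6,"ty":-16.4,"tz":0,"jaw":15},{"rx":0,"ry":0,"rz":0,"tx":-17.4,"ty":-11.1,"tz":0,"jaw":15},{"rx":0,"ry":0,"rz":0,"tx":-20.2,"ty":-4.4,"tz":0,"jaw":15},{"rx":0,"ry":0,"rz":0,"tx":-20.5,"ty":2.7,"tz":0,"jaw":15},{"rx":0,"ry":0,"rz":0,"tx":-18.3,"ty":9.6,"tz":0,"jaw":15},{"rx":0,"ry":0,"rz":0,"tx":-13.9,"ty":15.3,"tz":0,"jaw":15},{"rx":0,"ry":0,"rz":0,"tx":-7.9,"ty":19.1,"tz":0,"jaw":15},{"rx":0,"ry":0,"rz":0,"tx":-0.9,"ty":20.6,"tz":0,"jaw":15},{"rx":0,"ry":0,"rz":0,"tx":6.2,"ty":19.7,"tz":0,"jaw":15}]'; python3 chk.py
```

```text
time_s: 24.65
tool_pos: [0.4876, -0.3449, 0.2039]
tool_rot: [-179.9, 0.0, -8.0]
force: [1.9, 4.7, 2.0]
grip_width: 0.022
r 0.0612 ang -161.62  Ftan(ccw+) -3.9 Frad -3.3
```

```bash
python3 -m pendant '[{"rx":0,"ry":0,"rz":0,"tx":12.6,"ty":16.4,"tz":0,"jaw":15},{"rx":0,"ry":0,"rz":0,"tx":17.4,"ty":11.1,"tz":0,"jaw":15},{"rx":0,"ry":0,"rz":0,"tx":20.2,"ty":4.4,"tz":0,"jaw":15},{"rx":0,"ry":0,"rz":0,"tx":20.5,"ty":-2.7,"tz":0,"jaw":15},{"rx":0,"ry":0,"rz":0,"tx":18.3,"ty":-9.6,"tz":0,"jaw":15},{"rx":0,"ry":0,"rz":0,"tx":13.9,"ty":-15.3,"tz":0,"jaw":15},{"rx":0,"ry":0,"rz":0,"tx":7.9,"ty":-19.1,"tz":0,"jaw":15},{"rx":0,"ry":0,"rz":0,"tx":0.9,"ty":-20.6,"tz":0,"jaw":15},{"rx":0,"ry":0,"rz":0,"tx":0,"ty":0,"tz":0,"jaw":15}]'; python3 chk.py
```

```text
time_s: 25.4
tool_pos: [0.6047, -0.3229, 0.204]
tool_rot: [-180.0, 0.1, -7.8]
force: [-3.0, 3.8, 5.6]
grip_width: 0.0221
r 0.0591 ang 2.60  Ftan(ccw+) 4.0 Frad -2.8
```

Slight overshoot: +2.6° against -0.4° at the stop. I'll trim back 3 mm.

```bash
python3 -m pendant '[{"rx":0,"ry":0,"rz":0,"tx":0,"ty":1.5,"tz":0,"jaw":15},{"rx":0,"ry":0,"rz":0,"tx":0,"ty":1.5,"tz":0,"jaw":15},{"rx":0,"ry":0,"rz":0,"tx":0,"ty":0,"tz":0,"jaw":15},{"rx":0,"ry":0,"rz":0,"tx":0,"ty":0,"tz":0,"jaw":15}]'; python3 chk.py
```

```text
time_s: 25.73
tool_pos: [0.6046, -0.3286, 0.2039]
tool_rot: [-180.0, -0.1, -8.0]
force: [0.9, 3.0, 4.8]
grip_width: 0.0221
r 0.0591 ang -2.91  Ftan(ccw+) 3.0 Frad 0.8
```

```bash
for i in 1 2; do python3 -m pendant '[{"rx":0,"ry":0,"rz":0,"tx":0,"ty":0,"tz":0,"jaw":15},{"rx":0,"ry":0,"rz":0,"tx":0,"ty":0,"tz":0,"jaw":15}]'|sed -n 2p; python3 chk.py;done
```

```text
tool_pos: [0.6046, -0.3286, 0.2039]
r 0.0591 ang -2.91  Ftan(ccw+) 2.8 Frad 0.7
tool_pos: [0.6046, -0.3286, 0.2039]
r 0.0591 ang -2.93  Ftan(ccw+) 2.5 Frad 0.7
```

```bash
python3 -m pendant '[{"rx":0,"ry":0,"rz":0,"tx":0,"ty":-2,"tz":0,"jaw":15},{"rx":0,"ry":0,"rz":0,"tx":0,"ty":-1.5,"tz":0,"jaw":15},{"rx":0,"ry":0,"rz":0,"tx":0,"ty":0,"tz":0,"jaw":15}]'|sed -n 2p; python3 chk.py
```

```text
tool_pos: [0.6046, -0.3274, 0.204]
r 0.0590 ang -1.80  Ftan(ccw+) -4.1 Frad 2.7
```

```bash
python3 -m pendant '[{"rx":0,"ry":0,"rz":0,"tx":0,"ty":-0.5,"tz":0,"jaw":15},{"rx":0,"ry":0,"rz":0,"tx":0,"ty":0,"tz":0,"jaw":15}]'|sed -n 2p; python3 chk.py
```

```text
tool_pos: [0.6046, -0.326, 0.2039]
r 0.0590 ang -0.42  Ftan(ccw+) -3.6 Frad 1.7
```

```bash
python3 -m pendant '[{"rx":0,"ry":0,"rz":0,"tx":0,"ty":1,"tz":0,"jaw":15},{"rx":0,"ry":0,"rz":0,"tx":0,"ty":0,"tz":0,"jaw":15},{"rx":0,"ry":0,"rz":0,"tx":0,"ty":0,"tz":0,"jaw":15},{"rx":0,"ry":0,"rz":0,"tx":0,"ty":0,"tz":0,"jaw":15}]'; python3 chk.py
python3 - <<'E'
from h import *
c=cam('side')
cv2.imwrite('pics/s14.png',cv2.resize(c['img'][150:320,300:500,::-1],None,fx=4,fy=3.4,interpolation=cv2.INTER_CUBIC))
c=cam('scene','sc14')
for l in lamps(c,.104,(.45,.75,-.17,.14))+lamps(c,.056,(.35,.65,.2,.5)): print(l)
E
```

```text
time_s: 26.82
tool_pos: [0.6046, -0.326, 0.2039]
tool_rot: [180.0, -0.1, -8.0]
force: [1.8, -2.4, 6.3]
grip_width: 0.0219
r 0.0590 ang -0.37  Ftan(ccw+) -2.4 Frad 1.8
([0.6648, 0.0557], np.float64(0.0294), np.float64(0.0353), np.float64(-49.0), 34, 0.1298, [290.0, 236.0])
([0.6753, -0.0797], np.float64(0.0301), np.float64(0.036), np.float64(-41.0), 33, 0.129, [242.0, 225.0])
([0.5516, 0.0568], np.float64(0.0283), np.float64(0.038), np.float64(22.2), 34, 0.1297, [311.0, 212.0])
([0.5552, -0.0683], np.float64(0.0292), np.float64(0.0383), np.float64(-13.9), 33, 0.129, [269.0, 203.0])
([0.545, 0.2769], np.float64(0.023), np.float64(0.0291), np.float64(-93.0), 171, 0.0854, [386.0, 246.0])
([0.4424, 0.3938], np.float64(0.0288), np.float64(0.0406), np.float64(-12.0), 41, 0.0812, [440.0, 234.0])
```

View pics/s14.png

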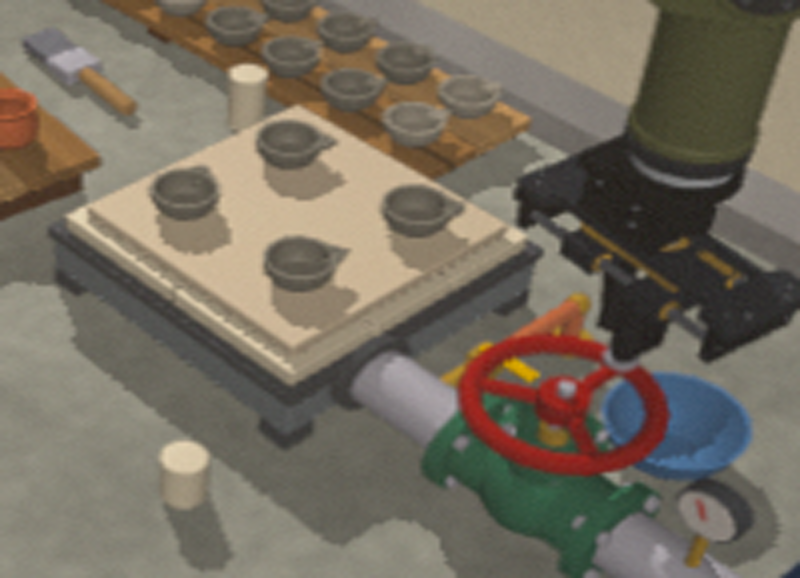

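View pics/sc14.png

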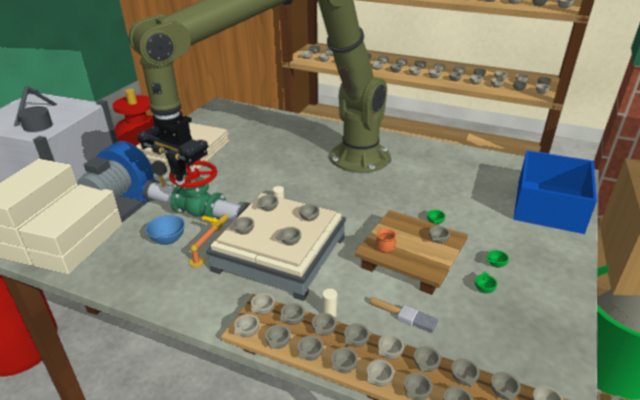

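Four lamps stand on the hearth, and one lamp and the pot remain on the board. The handle is held at -0.37°, exactly two turns from the stop. Handing in.

```bash
python3 -c "
from h import *
print(env.sign_off())"; python3 chk.py
```

```text
the job is handed in; nothing more can be done
None
the job is handed in; nothing more can be done
```

I loaded two lamps onto the hearth, screwed the valve shut, backed it off two turns, and handed the job in at about 27 s, still gripping the handle.

**Lamps:** The last pictures show four upright lamps on the hearth shelf, with one lamp and the pot left on the ware board. The second lamp's first grip sat too near its lip, so I let go and regripped lower before lifting it.

**Shut:** The stem stood about 3 mm out of the hub, as it should when shut. After regripping, a gentle 14 N push against the stop gave no movement, with the handle at about -0.4°.

**Two turns:** I counted them by the gripper's path. The last reading was -0.37°, within about 0.2° of the stop angle plus two full turns. The trim went to +2.6° and then -2.9° before it settled there. I did not check the stem height again after opening.

**What went wrong:** The wheel reached the stop earlier than my stem reading predicted, and I had sent several moves without checking between them. The fingers pulled off the handle, and the wrist force peaked at about 62 N, under the 120 N limit. I took that as finger contact, not the arm or gripper body pressing, but I could not check it against the 40 N limit.

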